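# Load a tile offcut in the tile cutter

### The job

Load the tile offcut into the tile cutter ready for its cut: slide it flat on the deck under the low breaker foot, crossways to the rails, until one long edge lies flush along the end fence and its leading end is right up against the stop rod, with the rod's soft cap pressed in. Feel for fence and stop and do not force it, as the brittle tile chips if it is rammed or pressed hard. Let go of the tile and leave the other tools on the bench where they are.

Things in the scene. Friction and masses are not known exactly. Their poses are not given: they have to be found in the camera images.
- tile: Rectangular ceramic tile offcut, 150 x 65 x 9 mm, about 0.2 kg, red-brown body, white glazed top, lying flat on the bench left of the cutter. Origin at the centre of its underside; x along the 150 mm length, y along the 65 mm width, z up. Both ends and both long edges are alike: either may lead. It chips if pressed against the cutter with over 40 N.
- cutter: Manual tile cutter, fixed on the bench in front of the robot. Origin on the bench top under the cut line, in the plane of the fence's face; x away from the robot, square to the rails; y along the rails to the fence end; z up. Its deck is one flat sliding surface 24 mm above the bench, x -100 (robot's side) to +100 mm, y -360 to 0 mm, bare on the robot's side of the foot.
- fence_face (a point): Point at deck level on the cut line, on the working face of the end fence; axes as the cutter's. The fence is a straight fixed aluminium bar with a ruled top; its face is the plane y = 0, facing -y. It is 18 mm high above the deck, 18 mm thick, and runs from x -110 to +150 mm.
- foot_edge (a point): Middle of the lower edge, on the robot's side, of the breaker foot: a fixed flat steel plate with rubber pads below, hung over the deck. It covers cutter x -55 to +55 and y -72 to -12 mm; its underside is 13 mm above the deck, so a tile lying flat passes with 4 mm to spare. Axes as the cutter's.
- carriage (a point): Centre of the top of the carriage over the foot, locked at the fence end: 72 mm wide in cutter x (-36 to +36), y -84 to -8 mm, top 63 mm above the deck. It rides on two 16 mm rails along y at x -24 and +24, undersides 38 mm above the deck, between end brackets 86 mm wide in x and 66 mm above the deck. A lever rises from it at x = 0 to 185 mm above the deck at y -225.
- stop_block (a point): Top of the clamp block that holds the stop rod, on its side nearest the cut line, at cutter x +134, y -30 mm. An 8 mm steel rod runs through it along x, 6 mm above the deck, 30 mm out from the fence, towards the robot. How far the rod is drawn is not given: its capped end stands 56 to 80 mm beyond the cut line (cutter x), on the far side of the foot, set for this cut and held firm.
- stop_tip (a joint): The soft white rubber cap on the stop rod's end, 12 x 10 mm, facing the robot: 0 m when free, growing to 0.004 m as it is pressed in along +x. It gives 4 mm under less than half a newton, too little to push the tile back, and is then hard against the rod.
- gauge: Bystander: thin red plastic hole gauge, 130 x 40 x 5 mm, lying on the bench. Origin at the centre of its underside.
- punch: Bystander: steel centre punch, about 120 mm long, 11 mm thick, lying on the bench. Origin under its middle, x along its length.
- screwdriver: Bystander: grey cordless screwdriver lying on its side, about 190 x 130 x 43 mm. Origin under the middle of its barrel.
Not all that is in view belongs to the job. Leave any purple or yellow look-alike of the tile alone.

How it is judged (in metres and radians):
At the end, for the whole second after the job is handed in: The tile lies flat on the deck under the breaker foot, released and at rest, square to the rails within 0.02 rad, its long edge within 2 mm of the fence and its leading end against the stop rod with the soft cap pressed in by at least 1.5 mm (y of tile in the frame of fence_face between -0.0345 and -0.0305 m and value of joint stop_tip above 0.0015 m and angle between the x axis of tile and the x axis of cutter, either way round below 0.02 rad and angle between tile's own z axis and vertical below 0.03 rad and z of tile in the frame of fence_face below 0.003 m and linear speed of tile below 0.01 m/s and contact force between the fingers and tile below 0.1 N); the robot touches nothing.
It fails at once if the tile is pressed or knocked against the cutter with more than 40 N and chips (contact force between tile and cutter above 40 N).
It fails at once if the hole gauge, centre punch or cordless screwdriver is moved by more than 20 mm (distance of any of gauge, punch, screwdriver from where it was at the start of the episode above 0.02 m).
It also fails if it takes over 66 s, if anything falls off the work surface, if the arm or the gripper's body presses on something with over 40 N, if the wrist force passes 120 N, or if a joint passes its speed limit or range.

### The arm

A 6-joint arm with a two-finger parallel gripper is mounted at the origin on the work surface. World frame = base frame: x ahead of the robot, y to its left, z up, the work surface at z = 0. Lengths are in m, angles in degrees, forces in N, time in s.
With the tool pointing down it reaches from about 0.4 to 0.825 m from the base axis. Payload 7 kg.
Tool frame: the origin (TCP) lies at the very end of the fingers, on their centre line; the grasp point (between the pads) lies 19 mm behind it; z points along the fingers, y is the direction in which the jaws open and shut (so a half turn about z gives the same grasp; the last joint's range is limited). The gripper opens to 88 mm and grips with 3 to 60 N. Pads are 19 mm wide; open, the fingers measure 130 mm over their backs; the gripper's body (78 mm by 193 mm) begins 47 mm behind the grasp point.
Start: joints at [86.064, 20.546, 0.682, 0, -70.136, -16.507], TCP at [0.236, 0.632, 0.187] pointing down, gripper open.
Joint ranges: [-176.03, 176.03], [-82.01, 121.73], [-58.28, 71.71], [-173.87, 95.51], [-174.79, -0.11], [-173.66, 173.66]. Speed limits (degrees/s): [136.94, 136.94, 172.46, 180, 180, 180].

### API

Orientations are given as [roll, pitch, yaw] about the fixed x, y, z axes, in that order (R = Rz(yaw) Ry(pitch) Rx(roll)).
In Python, from plant import telemetry, optics, ctrl gives the robot as it stands.
- The arm moves only by the tool servo_tool, never from a script. Its argument "rows" is a list of rows, each a list of 3 entries, a list of its own where there are three numbers: the shift along the tool's x, y, z in m, then the turn, a rotation vector about the tool's x, y, z in units of 6 degrees (1.0 is 6 degrees), then the closure, from 0 (fully open) to 1 (shut). A call has 1 to 20 rows; each row shifts and turns the commanded pose from where the row before left it, along the tool's axes as they then stand; what a row does not reach is not made up. A row lasts 1/12 s, in which the tool goes at most 41.7 mm and 7.16 degrees, less where a joint would pass 70% of its speed; a pose out of reach is approached as far as the arm can. A call is refused whole if a number of a shift passes 0.0417 or a number of a turn 1, either way. A call with a gripper value outside its range is refused whole. The fingers move at their own pace and stop on an object; the grip force is fixed at half the most. Time passes only in rows, so rows that do not move let the fingers close. It gives the time, the measured TCP pose, the force and the opening at its end, in the units of the state.
- telemetry.get_obs(): the state, without advancing time (a new reading comes with each control period).
- optics.snapshot(name): name is "scene" or "top" or "wrist"; returns the picture (400x640x3 uint8, red, green, blue); there is no depth.
- optics.camera_info(name): a dict with "mtx" (3x3 intrinsics, pixels), "D" ([k1, k2, p1, p2, k3] as OpenCV has them; the pictures are not rectified), "rvec" (rotation vector, rad) and "tvec" (3), from world to camera coordinates, as OpenCV has them. Camera axes: x right, y down, z forward; pixel columns grow to the right and rows downward; lengths in m; the calibration is good to about 2 mm. A picture is of the moment at which its call begins: read the wrist's pose just before it. camera_info takes no time and is no camera call; for the wrist camera it gives the pose at the moment of the call.
- ctrl.close_job(): hands the job in, once; it reports no verdict.
The state is a dict: "clock": time; "joint_pos": joint angles; "qvel": joint speeds; "tau": joint torques, N m; "tool_pos": TCP position; "orientation": TCP orientation; "force": force on the tool from outside, world axes, zero at the start; "moment": the same for the moment, N m; "opening": finger opening in m.
Only numpy, scipy, OpenCV 4.12 (cv2) and the standard library are available. Lean on these libraries where they do the work, as an engineer would, in place of code of your own. Each camera call takes 0.05 s, during which the arm holds its last target.

## Working session

There is one attempt and no reset: what is moved stays moved. The work goes in short steps, Python scripts to look and compute and a tool call to move; the robot and the scene stay as the last step left them, time stands still between calls to the robot, and variables do not carry over. Pictures are saved under pics/ and viewed, and the job is handed in when it is done.

Besides the shell and the picture viewer there is one more tool, called after "Emit:" as name([rows], argument=value, ...), one row to a line, values as JSON. servo_tool: Moves the arm, as the interface text tells. Its arguments: {"type":"object","properties":{"rows":{"type":"array"}},"required":["rows"]}

```bash
ls; mkdir -p pics
python3 - <<'E'
from plant import telemetry, optics, ctrl
import cv2
print(telemetry.get_obs())
for n in ["scene","top","wrist"]:
    print(n,optics.camera_info(n))
    cv2.imwrite(f"pics/{n}0.png",optics.snapshot(n)[:,:,::-1])
E
```

```text
pics
{'clock': 0.0, 'joint_pos': array([ 8.60631297e+01,  2.05893592e+01,  6.35667565e-01, -2.14200686e-02,
       -7.01372691e+01, -1.65059143e+01]), 'qvel': array([-0.03262243,  0.0097553 ,  0.10687802,  0.10917946, -0.04712589,
        0.04916756]), 'tau': array([ 3.24154826e-04, -5.82714415e+01,  2.93053883e+01,  6.99757263e+00,
        7.02723657e-03, -1.67411736e-04]), 'tool_pos': array([0.23559763, 0.63196047, 0.18565648]), 'orientation': array([ 1.79907066e+02, -6.53912413e-03, -2.04500731e+01]), 'force': array([0.20669085, 0.32563797, 0.12645124]), 'moment': array([ 0.00404695, -0.04103987, -0.01162208]), 'opening': 0.08760882533895346}
scene {'mtx': array([[481.06092316,   0.        , 317.47707864],
       [  0.        , 481.06092316, 203.42927096],
       [  0.        ,   0.        ,   1.        ]]), 'D': array([-0.09009588,  0.        ,  0.        ,  0.        ,  0.        ]), 'rvec': array([ 2.28015772,  0.81678564, -0.34369252]), 'tvec': array([-0.44863559, -0.13730126,  1.38808165])}
top {'mtx': array([[471.32011473,   0.        , 324.78375613],
       [  0.        , 471.32011473, 198.22557353],
       [  0.        ,   0.        ,   1.        ]]), 'D': array([-0.09090193,  0.        ,  0.        ,  0.        ,  0.        ]), 'rvec': array([ 2.15827097, -2.19953971,  0.06655138]), 'tvec': array([0.10363125, 0.49269382, 1.33151881])}
wrist {'mtx': array([[324.49168695,   0.        , 318.35375123],
       [  0.        , 324.49168695, 197.84666146],
       [  0.        ,   0.        ,   1.        ]]), 'D': array([0.01551895, 0.        , 0.        , 0.        , 0.        ]), 'rvec': array([-1.69131348,  2.43326938,  0.34104534]), 'tvec': array([ 0.67446578, -0.0342314 ,  0.38931599])}
```

View pics/scene0.png

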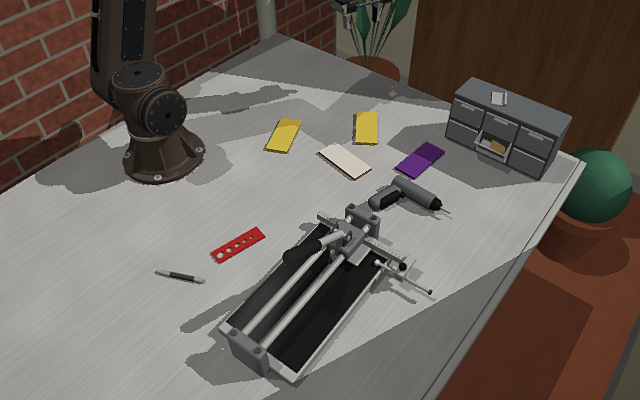

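View pics/top0.png

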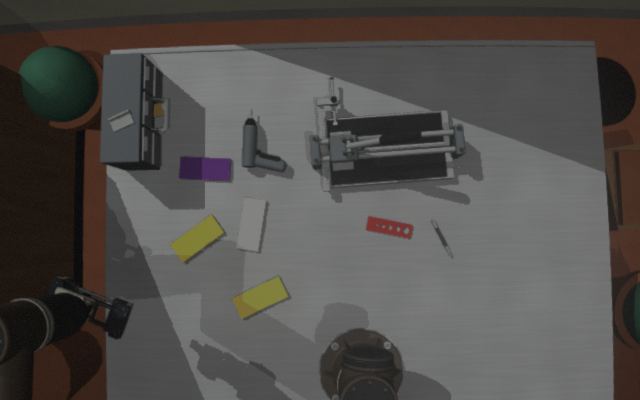

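View pics/wrist0.png

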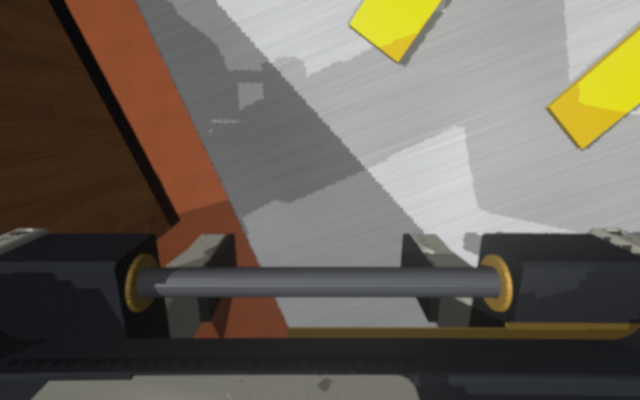

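The scene view shows the white tile at about (344,161), and the cutter with its fence end towards the tile. In the top view the tile is at about (252,224) and the cutter spans about (315–465, 80–190), with the stop rod at (332,95). Next I'll zoom in and measure.

```bash
cat > h.py <<'E'
import numpy as np, cv2
from scipy.spatial.transform import Rotation as R
from plant import telemetry, optics
def ray(n,px,z,ci=None):
    ci=ci or optics.camera_info(n)
    p=cv2.undistortPoints(np.array(px,float).reshape(-1,1,2),ci["mtx"],ci["D"]).reshape(-1,2)
    Rm=cv2.Rodrigues(ci["rvec"])[0]; c=-Rm.T@ci["tvec"]
    d=np.c_[p,np.ones(len(p))]@Rm
    return c+d*((z-c[2])/d[:,2])[:,None]
def proj(n,P,ci=None):
    ci=ci or optics.camera_info(n)
    return cv2.projectPoints(np.array(P,float).reshape(-1,1,3),ci["rvec"],ci["tvec"],ci["mtx"],ci["D"])[0].reshape(-1,2)
def crop(src,dst,x0,y0,x1,y1,k):
    im=cv2.imread(src)[y0:y1,x0:x1]; cv2.imwrite(dst,cv2.resize(im,None,fx=k,fy=k,interpolation=cv2.INTER_CUBIC))
E
python3 - <<'E'
from h import *
crop("pics/top0.png","pics/topz.png",300,65,480,200,4)
crop("pics/scene0.png","pics/scenez.png",210,190,450,390,3)
im=cv2.imread("pics/top0.png"); hsv=cv2.cvtColor(im,cv2.COLOR_BGR2HSV)
sub=im[190:260,230:275]; g=cv2.cvtColor(sub,cv2.COLOR_BGR2GRAY); print(g[::6,::3])
ci=optics.camera_info("wrist"); Rm=cv2.Rodrigues(ci["rvec"])[0]; c=-Rm.T@ci["tvec"]
o=telemetry.get_obs(); T=R.from_euler("xyz",o["orientation"],degrees=True).as_matrix()
print("cam in tool",T.T@(c-o["tool_pos"]),"\nopt axis in tool",T.T@Rm[2])
E
```

```text
[[122 121 119 120 121 122 121 121 121 120 122 122 121 120 120]
 [123 121 120 121 120 114 115 120 120 122 120 119 119 119 116]
 [123 121 121 122 124 130 131 130 130 130 129 130  91 115 119]
 [122 121 120 123 122 130 131 130 130 130 130 129  81 118 119]
 [121 121 120 121 128 130 129 129 129 131 130 120  86 118 118]
 [119 119 119 120 130 129 130 131 130 129 130  97 106 118 118]
 [116 117 119 122 130 130 130 131 130 130 130  81 109 120 120]
 [118 115 116 127 131 131 130 129 129 129 126  83 116 117 118]
 [118 119 119 129 130 129 130 129 128 129 102 104 117 116 117]
 [102 102 109 130 130 130 131 129 131 130  80 116 117 118 118]
 [100 101 100  95  75  83 106 110 121 123  84 119 119 118 120]
 [ 99 101 102 101 101 112 116 117 118 117 116 117 116 116 117]]
cam in tool [ 0.07358115  0.00023782 -0.19796166] 
opt axis in tool [-0.27514436 -0.00114351  0.96140224]
```

View pics/topz.png

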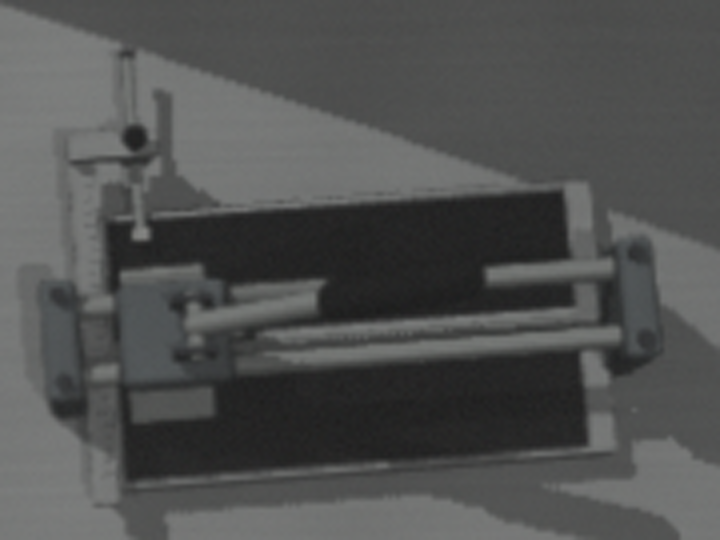

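View pics/scenez.png

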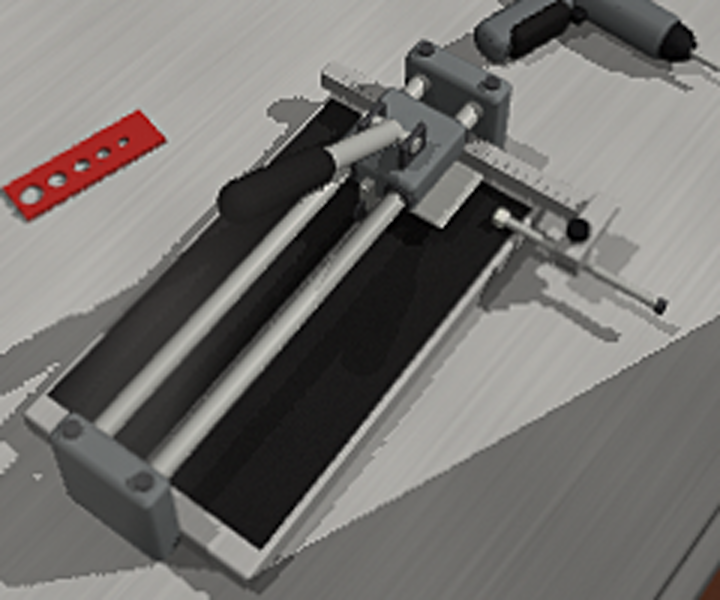

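The top crop shows the fence face running from crop (105,222) to (124,484). The robot-side deck edge runs from (128,487) to (612,452), the far edge from (110,215) to (585,182), and the white cap is at (141,236).

Run:
```python
from h import *
t=lambda l:[((u+.5)/4-.5+300,(v+.5)/4-.5+65) for u,v in l]
P=ray("top",t([(105,222),(124,484),(128,487),(612,452),(110,215),(585,182)]),.024)
np.set_printoptions(precision=4,suppress=True)
print("deck pts\n",P)
f=lambda a,b:np.degrees(np.arctan2(*(P[b]-P[a])[[1,0]]))
print("fence dir",f(1,0),"near edge",f(3,2)-90,"far",f(5,4)-90, "width",np.linalg.norm(P[4]-P[2]))
print("cap end",ray("top",t([(141,240)]),.030), "fence top end",ray("top",t([(93,503),(120,503)]),.042))
print("foot pl",ray("top",t([(131,420),(215,415)]),.041))
print("carr",ray("top",t([(120,280),(222,280),(232,380),(122,383)]),.087))
im=cv2.imread("pics/top0.png")
g=cv2.cvtColor(im,cv2.COLOR_BGR2GRAY).astype(int)
m=np.zeros(g.shape,np.uint8); s=im.astype(int)
m[190:260,230:275]=((g>125))[190:260,230:275]
m=cv2.morphologyEx(m,cv2.MORPH_OPEN,np.ones((3,3)))
c=max(cv2.findContours(m,0,2)[0],key=cv2.contourArea)
r=cv2.minAreaRect(c); b=cv2.boxPoints(r); Q=ray("top",b,.009)
print("tile",b,Q,Q.mean(0),np.linalg.norm(Q[1]-Q[0]),np.linalg.norm(Q[2]-Q[1]))
# scene
im=cv2.imread("pics/scene0.png"); crop("pics/scene0.png","pics/scenet.png",305,130,385,190,8)
```

```text
deck pts
 [[ 0.7207  0.0869  0.024 ]
 [ 0.5299  0.0769  0.024 ]
 [ 0.5277  0.074   0.024 ]
 [ 0.5464 -0.274   0.024 ]
 [ 0.7258  0.0832  0.024 ]
 [ 0.7443 -0.2629  0.024 ]]
fence dir 3.002917202213282 near edge 3.064073077370324 far 3.0666327739479584 width 0.19828131702709967
cap end [[0.7055 0.0612 0.03  ]] fence top end [[0.5151 0.099  0.042 ]
 [0.5148 0.08   0.042 ]]
foot pl [[0.5736 0.0711 0.041 ]
 [0.576  0.0116 0.041 ]]
carr [[0.6646 0.077  0.087 ]
 [0.6632 0.0069 0.087 ]
 [0.5937 0.0018 0.087 ]
 [0.5931 0.077  0.087 ]]
tile [[236.4432 246.8595]
 [244.3162 196.9973]
 [265.0108 200.2649]
 [257.1378 250.1271]] [[0.3597 0.3515 0.009 ]
 [0.5033 0.3275 0.009 ]
 [0.4927 0.2673 0.009 ]
 [0.3494 0.2916 0.009 ]] [0.4263 0.3095 0.009 ] 0.14562172165224854 0.061126339069598426
```

View pics/scenet.png

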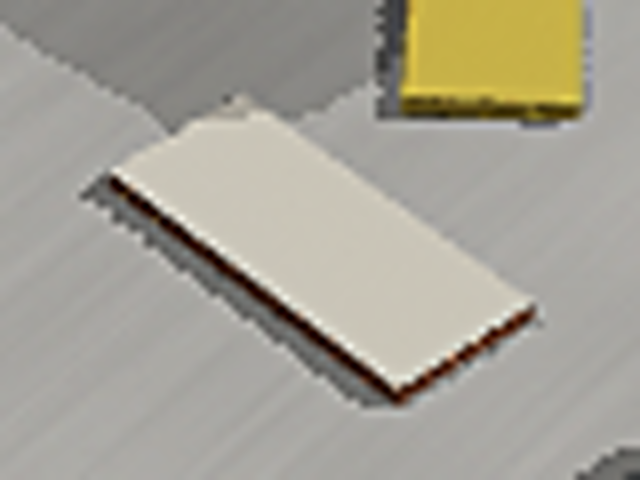

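```bash
cat >> h.py <<'E'
np.set_printoptions(precision=4,suppress=True)
def plan(target,yaw,o=None):
    o=o or telemetry.get_obs()
    T0=R.from_euler("xyz",o["orientation"],degrees=True); T1=R.from_euler("xyz",[180,0,yaw],degrees=True)
    print("turn units",np.degrees((T0.inv()*T1).as_rotvec())/6,"shift in turned tool",T1.inv().apply(np.array(target)-o["tool_pos"]))
    print("pos",o["tool_pos"],"rpy",o["orientation"],"F",o["force"],"open",o["opening"],"t",o["clock"])
YAW=3.06; ORI=np.array([.630*np.cos(np.radians(YAW))-.0515*np.sin(np.radians(YAW)),.630*np.sin(np.radians(YAW))+.0515*np.cos(np.radians(YAW)),0])
def cut(x,y,z): # cutter frame (z above deck) -> world
    return ORI+R.from_euler("z",YAW,degrees=True).apply([x,y,z+.024])
def tocut(p): return R.from_euler("z",-YAW,degrees=True).apply(np.array(p)-ORI)-[0,0,.024]
E
python3 - <<'E'
from h import *
print(ray("scene",[(u/8+305,v/8+130) for u,v in [(113,178),(398,390),(535,308),(232,100)]],.009))
Q=ray("scene",[(u/8+305,v/8+130) for u,v in [(113,178),(398,390),(535,308),(232,100)]],.009);print(Q.mean(0),np.degrees(np.arctan2(*(Q[1]-Q[0])[[1,0]])),np.linalg.norm(Q[1]-Q[0]))
plan([.427,.3095,.12],-9.5)
E
```

```text
[[0.3507 0.2877 0.009 ]
 [0.4949 0.2644 0.009 ]
 [0.5074 0.3264 0.009 ]
 [0.357  0.348  0.009 ]]
[0.4275 0.3066 0.009 ] -9.168502976804618 0.14608519114916038
turn units [ 0.0125 -0.0005 -1.8242] shift in turned tool [0.242  0.2866 0.0658]
pos [0.2356 0.6321 0.1858] rpy [179.9254  -0.0102 -20.4452] F [-0.0783  0.4757 -0.2613] open 0.08757810495185901 t 0.15
```

Emit:
servo_tool([
  [[0,0,0],[0,0,-0.92],0],
  [[0,0,0],[0,0,-0.92],0],
  [[0.0202,0.024,0.0055],[0,0,0],0],
  [[0.0202,0.024,0.0055],[0,0,0],0],
  [[0.0202,0.024,0.0055],[0,0,0],0],
  [[0.0202,0.024,0.0055],[0,0,0],0],
  [[0.0202,0.024,0.0055],[0,0,0],0],
  [[0.0202,0.024,0.0055],[0,0,0],0],
  [[0.0202,0.024,0.0055],[0,0,0],0],
  [[0.0202,0.024,0.0055],[0,0,0],0],
  [[0.0202,0.024,0.0055],[0,0,0],0],
  [[0.0202,0.024,0.0055],[0,0,0],0],
  [[0.0202,0.024,0.0055],[0,0,0],0],
  [[0.0202,0.024,0.0055],[0,0,0],0],
  [[0,0,0],[0,0,0],0],
  [[0,0,0],[0,0,0],0],
])

```text
clock: 1.48
tool_pos: [0.4283, 0.3071, 0.1202]
orientation: [180.0, 0.0, -9.6]
force: [0.5, 0.1, -0.4]
opening: 0.0874
```

Run:
```python
from h import *
ci=optics.camera_info("wrist")
cv2.imwrite("pics/w1.png",optics.snapshot("wrist")[:,:,::-1])
plan([.427,.308,.004],-9.3)
print(proj("wrist",[[.427,.308,.009],[.3507,.2877,.009],[.495,.2644,.009],[.5074,.3264,.009],[.357,.348,.009]],ci))
```

```text
turn units [ 0.0008  0.0002 -0.032 ] shift in turned tool [-0.0011  0.0004  0.1165]
pos [0.4282 0.3083 0.1205] rpy [179.9952   0.0014  -9.4918] F [-0.4429  0.1248 -0.0175] open 0.08746274350680809 t 1.5333
[[317.838  184.615 ]
 [349.2446 251.8669]
 [352.5183 105.6673]
 [283.3961 103.3983]
 [291.1334 255.1374]]
```

View pics/w1.png

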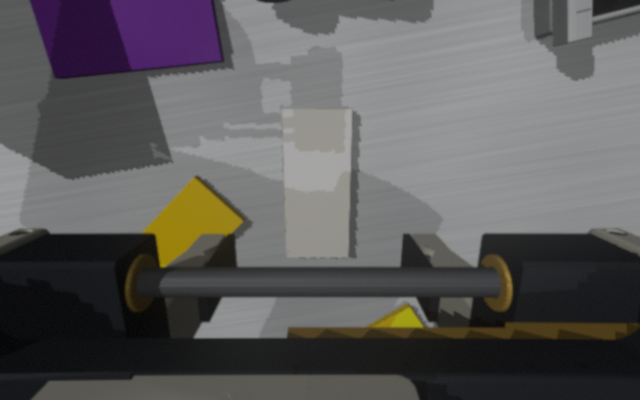

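The wrist view shows the tile centred at about (318,183), with sides at columns 283–352, which matches the projection. I'm descending to grip it.

Emit:
servo_tool([
  [[-0.001,0,0.018],[0,0,0],0],
  [[0,0,0.018],[0,0,0],0],
  [[0,0,0.018],[0,0,0],0],
  [[0,0,0.018],[0,0,0],0],
  [[0,0,0.018],[0,0,0],0],
  [[0,0,0.015],[0,0,0],0],
  [[0,0,0.009],[0,0,0],0],
  [[0,0,0.0035],[0,0,0],0],
  [[0,0,0],[0,0,0],0.5],
  [[0,0,0],[0,0,0],0.5],
  [[0,0,0],[0,0,0],0.5],
  [[0,0,0],[0,0,0],0.5],
  [[0,0,0],[0,0,0],0.5],
  [[0,0,0],[0,0,0],0.5],
  [[0,0,0],[0,0,0],0.5],
])

```text
clock: 2.78
tool_pos: [0.427, 0.309, 0.0034]
orientation: [-180.0, -0.0, -9.4]
force: [0.1, -0.2, -0.3]
opening: 0.0472
```

The opening is 47 mm, less than the tile's 65 mm, so the grip may have missed. I'll look before going on.

Run:
```python
from h import *
cv2.imwrite("pics/w2.png",optics.snapshot("wrist")[:,:,::-1])
cv2.imwrite("pics/s2.png",optics.snapshot("scene")[:,:,::-1])
crop("pics/s2.png","pics/s2z.png",250,90,450,230,4)
```

```text
(no output)
```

View pics/w2.png

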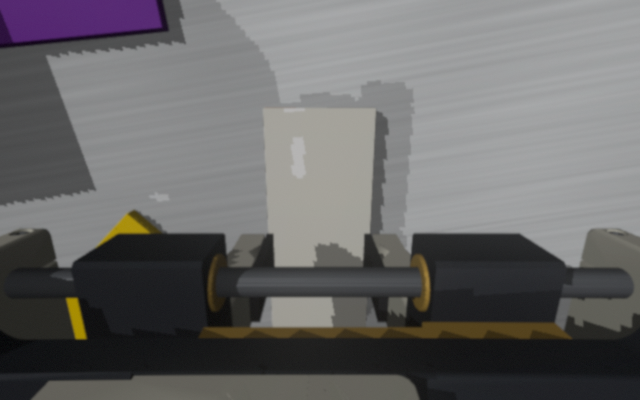

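View pics/s2z.png

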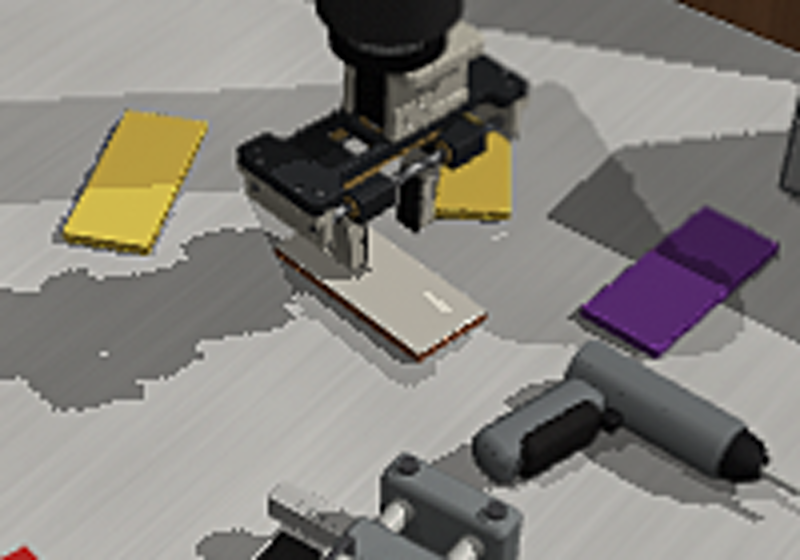

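Run:
```python
from h import *
o=telemetry.get_obs(); print(o["tool_pos"],o["opening"],o["force"],o["joint_pos"])
for z in (0.009,.014,.02,.03):
    print(z,ray("wrist",[(264,109),(376,109)],z), np.linalg.norm(np.diff(ray("wrist",[(264,109),(376,109)],z),axis=0)))
q=proj("scene",[o["tool_pos"],o["tool_pos"]+[0,.0,.019]]);print("tcp in crop",(q-[250,90])*4)
for z in (.009,.02,.03): print(z,ray("scene",[(420/4+250,352/4+90),(487/4+250,313/4+90)],z))
```

```text
[0.4269 0.3089 0.0032] 0.04478376067925337 [-0.3807 -0.3823  0.5229] [ 57.2313  18.0349 -30.912    0.0023 -41.0412  23.3604]
0.009 [[0.5024 0.328  0.009 ]
 [0.492  0.265  0.009 ]] 0.06388236090624883
0.014 [[0.5023 0.3272 0.014 ]
 [0.4922 0.2658 0.014 ]] 0.06222027185162748
0.02 [[0.5022 0.3262 0.02  ]
 [0.4924 0.2668 0.02  ]] 0.060225764986081905
0.03 [[0.502  0.3246 0.03  ]
 [0.4928 0.2684 0.03  ]] 0.05690158687683932
tcp in crop [[379.1351 284.3558]
 [379.7699 264.1016]]
0.009 [[0.4937 0.2671 0.009 ]
 [0.5066 0.327  0.009 ]]
0.02 [[0.5002 0.2578 0.02  ]
 [0.5129 0.3169 0.02  ]]
0.03 [[0.506  0.2493 0.03  ]
 [0.5186 0.3078 0.03  ]]
```

Run:
```python
from h import *
o=telemetry.get_obs(); p=o["tool_pos"]
T=R.from_euler("xyz",o["orientation"],degrees=True)
for h in (0,.01,.02,.03):
    pts=[p+T.apply([sx*.0095,s,-h]) for s in (.0224,-.0224) for sx in (1,-1)]
    print(h,((proj("scene",pts)-[250,90])*4).round().tolist(),proj("wrist",pts).round().tolist())
crop("pics/s2.png","pics/s2zz.png",300,110,390,185,8)
```

```text
0 [[365.0, 306.0], [347.0, 292.0], [411.0, 277.0], [393.0, 264.0]] [[353.0, 209.0], [353.0, 237.0], [284.0, 209.0], [284.0, 237.0]]
0.01 [[365.0, 295.0], [347.0, 281.0], [412.0, 266.0], [393.0, 253.0]] [[355.0, 214.0], [354.0, 243.0], [282.0, 214.0], [283.0, 243.0]]
0.02 [[365.0, 284.0], [347.0, 271.0], [412.0, 256.0], [394.0, 242.0]] [[357.0, 220.0], [356.0, 250.0], [280.0, 220.0], [281.0, 250.0]]
0.03 [[366.0, 273.0], [347.0, 260.0], [413.0, 245.0], [394.0, 231.0]] [[359.0, 226.0], [358.0, 257.0], [278.0, 226.0], [279.0, 257.0]]
```

View pics/s2zz.png

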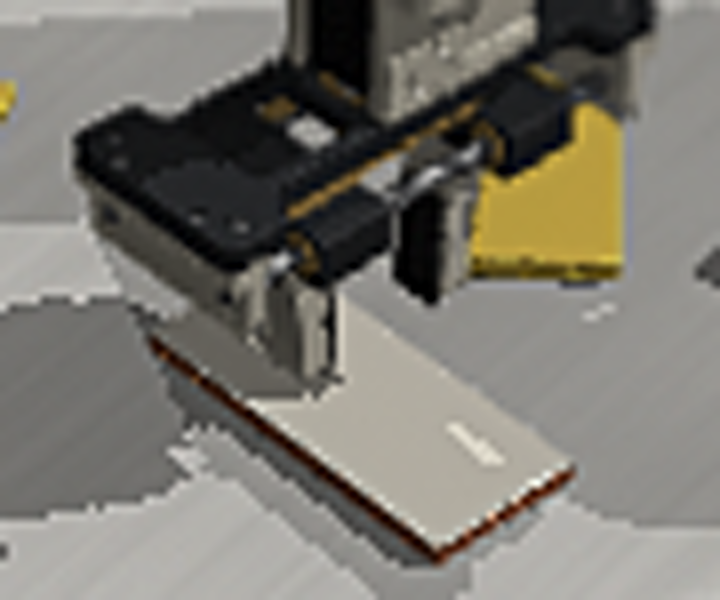

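The wrist view shows the tile still flat on the bench in the same place. The fingers closed above it, with tips about 20–25 mm short of the stated TCP. I'll open up and feel downward for the real tip height.

Emit:
servo_tool([
  [[0,0,0],[0,0,0],0],
  [[0,0,0],[0,0,0],0],
  [[0,0,0],[0,0,0],0],
  [[0,0,0],[0,0,0],0],
  [[0,0,0],[0,0,0],0],
  [[0,0,0.002],[0,0,0],0],
  [[0,0,0.002],[0,0,0],0],
  [[0,0,0.002],[0,0,0],0],
  [[0,0,0],[0,0,0],0],
])

```text
clock: 3.63
tool_pos: [0.4266, 0.3086, -0.0035]
orientation: [180.0, 0.0, -9.4]
force: [-0.0, -0.3, 0.2]
opening: 0.0873
```

Run:
```python
from h import *
o=telemetry.get_obs(); p=o["tool_pos"];print(p,o["force"],o["opening"])
T=R.from_euler("xyz",o["orientation"],degrees=True)
cv2.imwrite("pics/w3.png",optics.snapshot("wrist")[:,:,::-1])
cv2.imwrite("pics/s3.png",optics.snapshot("scene")[:,:,::-1])
crop("pics/s3.png","pics/s3z.png",290,105,390,180,8)
for h in (0,.01,.02,.03):
    pts=[p+T.apply([sx*.0095,s,-h]) for s in (.0435,.065,-.0435) for sx in (1,-1)]
    print(h,((proj("scene",pts)-[290,105])*8).round().tolist())
```

```text
[ 0.4266  0.3086 -0.0035] [-0.0114 -0.3004  0.1582] 0.08726026296099937
0 [[363.0, 533.0], [327.0, 505.0], [317.0, 562.0], [281.0, 533.0], [544.0, 422.0], [507.0, 395.0]]
0.01 [[364.0, 512.0], [327.0, 484.0], [317.0, 540.0], [281.0, 512.0], [545.0, 401.0], [508.0, 374.0]]
0.02 [[364.0, 491.0], [327.0, 463.0], [317.0, 519.0], [281.0, 491.0], [546.0, 379.0], [509.0, 353.0]]
0.03 [[364.0, 469.0], [327.0, 441.0], [317.0, 498.0], [280.0, 469.0], [547.0, 358.0], [510.0, 332.0]]
```

View pics/s3z.png

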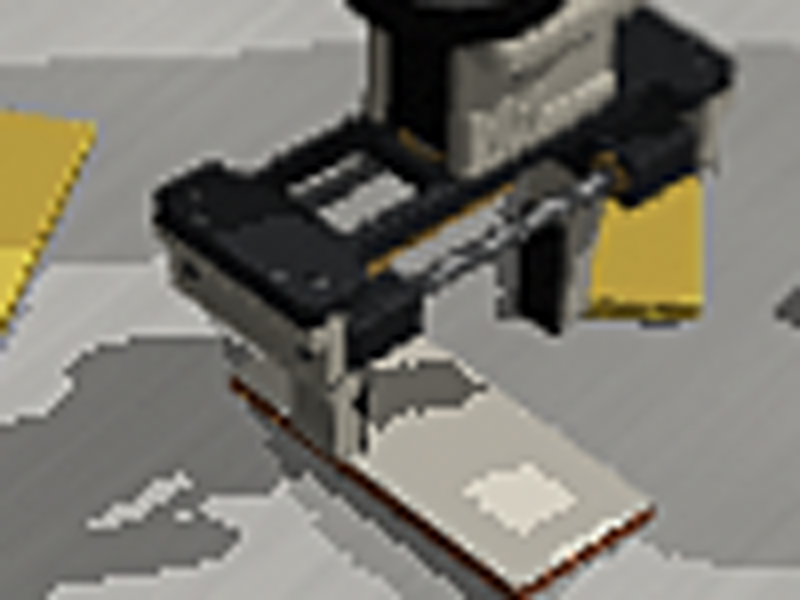

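The scene crop shows the near finger's tip at about (355,460), some 32 mm behind the reported TCP. The body-to-tip length of about 65 mm is right, so the reported TCP is offset along tool z. I'll feel for the bench.

Emit:
servo_tool([
  [[0,0,0.003],[0,0,0],0],
  [[0,0,0.004],[0,0,0],0],
  [[0,0,0.004],[0,0,0],0],
  [[0,0,0.004],[0,0,0],0],
  [[0,0,0.003],[0,0,0],0],
  [[0,0,0.002],[0,0,0],0],
  [[0,0,0.001],[0,0,0],0],
  [[0,0,0],[0,0,0],0],
])

```text
clock: 4.4
tool_pos: [0.4268, 0.3087, -0.0242]
orientation: [180.0, 0.0, -9.4]
force: [-0.3, -1.1, 0.6]
opening: 0.0877
```

Run:
```python
from h import *
o=telemetry.get_obs(); p=o["tool_pos"];print(p,o["force"],o["opening"])
T=R.from_euler("xyz",o["orientation"],degrees=True)
cv2.imwrite("pics/w4.png",optics.snapshot("wrist")[:,:,::-1])
cv2.imwrite("pics/s4.png",optics.snapshot("scene")[:,:,::-1])
crop("pics/s4.png","pics/s4z.png",290,105,390,180,8)
for h in (0.02,.03,.04):
    pts=[p+T.apply([sx*.0095,s,-h]) for s in (.0435,.065,-.0435) for sx in (1,-1)]
    print(h,((proj("scene",pts)-[290,105])*8).round().tolist())
```

```text
[ 0.4268  0.3087 -0.0242] [-0.2698 -1.084   0.6223] 0.08766703356669439
0.02 [[364.0, 535.0], [328.0, 507.0], [318.0, 563.0], [282.0, 535.0], [544.0, 423.0], [508.0, 397.0]]
0.03 [[364.0, 513.0], [328.0, 486.0], [318.0, 542.0], [281.0, 514.0], [546.0, 402.0], [509.0, 376.0]]
0.04 [[365.0, 492.0], [328.0, 464.0], [318.0, 521.0], [281.0, 493.0], [547.0, 381.0], [510.0, 355.0]]
```

View pics/s4z.png

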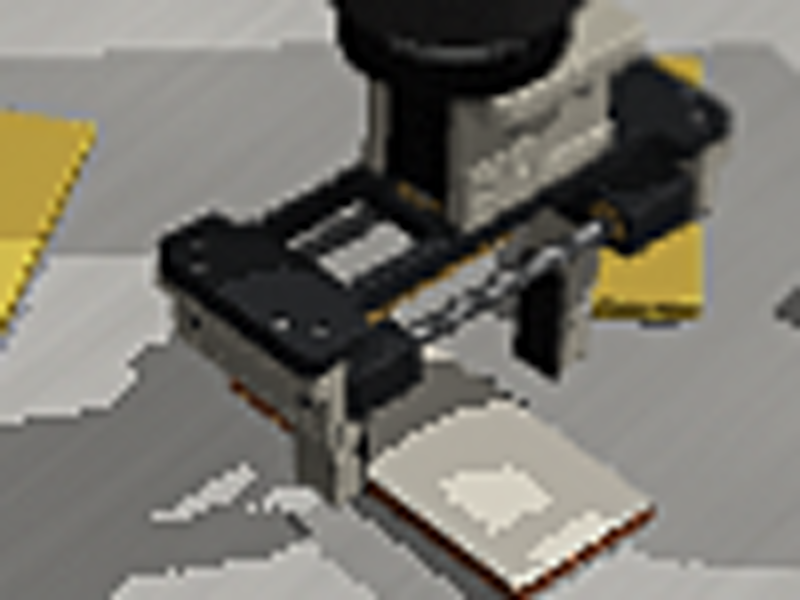

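View pics/w4.png

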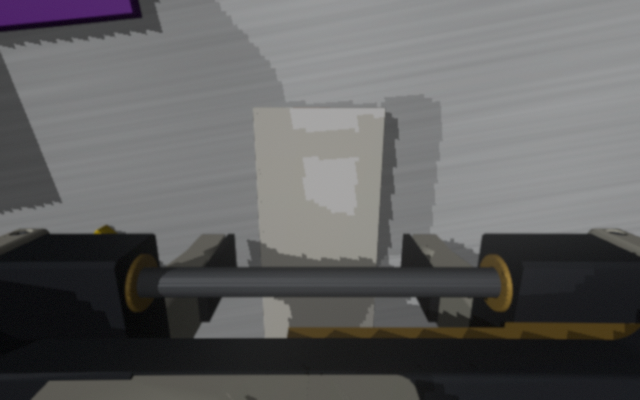

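Emit:
servo_tool([
  [[0,0,0.001],[0,0,0],0],
  [[0,0,0.001],[0,0,0],0],
  [[0,0,0.001],[0,0,0],0],
  [[0,0,0.001],[0,0,0],0],
  [[0,0,0],[0,0,0],0],
])

```text
clock: 4.92
tool_pos: [0.4268, 0.3087, -0.0281]
orientation: [180.0, 0.0, -9.4]
force: [1.1, -0.7, 0.5]
opening: 0.0873
```

Emit:
servo_tool([
  [[0,0,0],[0,0,0],0.1],
  [[0,0,0],[0,0,0],0.2],
  [[0,0,0],[0,0,0],0.3],
  [[0,0,0],[0,0,0],0.4],
  [[0,0,0],[0,0,0],0.4],
  [[0,0,0],[0,0,0],0.4],
])

```text
clock: 5.42
tool_pos: [0.4269, 0.3089, -0.0279]
orientation: [180.0, -0.0, -9.4]
force: [-0.6, -0.8, 0.2]
opening: 0.0547
```

Run:
```python
from h import *
o=telemetry.get_obs(); p=o["tool_pos"];print(p,o["force"],o["opening"])
cv2.imwrite("pics/w5.png",optics.snapshot("wrist")[:,:,::-1])
cv2.imwrite("pics/s5.png",optics.snapshot("scene")[:,:,::-1])
crop("pics/s5.png","pics/s5z.png",290,105,390,180,8)
```

```text
[ 0.4269  0.3089 -0.0279] [-0.6044 -0.7666  0.1506] 0.05466285034216265
```

View pics/s5z.png

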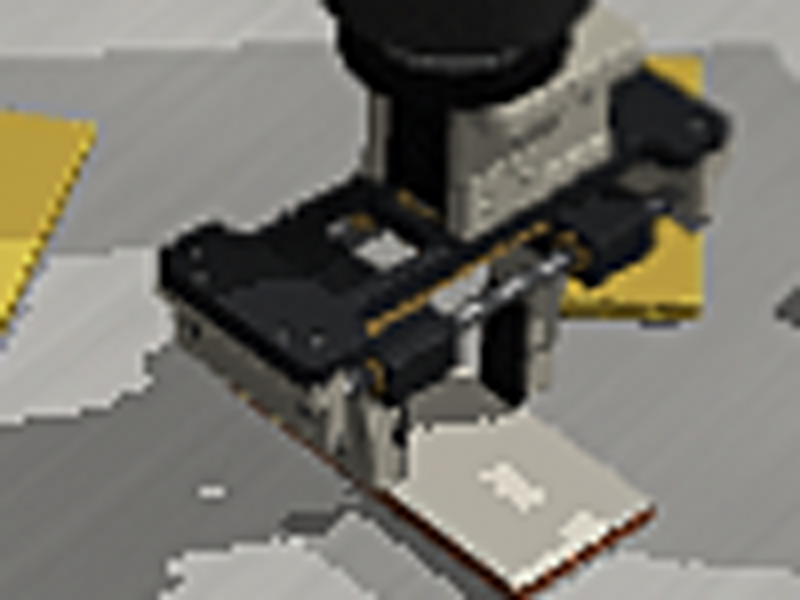

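View pics/w5.png

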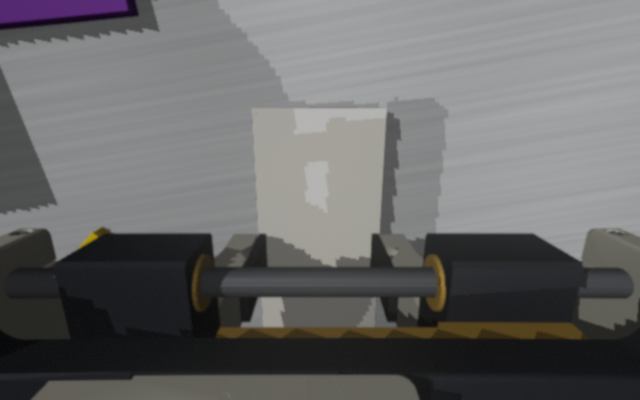

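The fingers again passed just above the tile top, with the tips about 38 mm or more behind the TCP. I'll open and feel further down.

Emit:
servo_tool([
  [[0,0,0],[0,0,0],0],
  [[0,0,0],[0,0,0],0],
  [[0,0,0],[0,0,0],0],
  [[0,0,0],[0,0,0],0],
  [[0,0,0.0015],[0,0,0],0],
  [[0,0,0.0015],[0,0,0],0],
  [[0,0,0.001],[0,0,0],0],
  [[0,0,0.001],[0,0,0],0],
  [[0,0,0.001],[0,0,0],0],
  [[0,0,0],[0,0,0],0],
])

```text
clock: 6.35
tool_pos: [0.4268, 0.3088, -0.0342]
orientation: [180.0, 0.0, -9.4]
force: [-0.5, -0.1, -0.5]
opening: 0.0877
```

Emit:
servo_tool([
  [[0,0,0.001],[0,0,0],0],
  [[0,0,0.001],[0,0,0],0],
  [[0,0,0],[0,0,0],0],
])

```text
clock: 6.6
tool_pos: [0.4268, 0.3088, -0.0361]
orientation: [180.0, 0.0, -9.4]
force: [-0.6, 1.0, -0.0]
opening: 0.0877
```

Emit:
servo_tool([
  [[0,0,0.001],[0,0,0],0],
  [[0,0,0.001],[0,0,0],0],
  [[0,0,0],[0,0,0],0],
])

```text
clock: 6.85
tool_pos: [0.4268, 0.3088, -0.0381]
orientation: [180.0, 0.0, -9.4]
force: [0.5, -0.4, -0.5]
opening: 0.0877
```

Emit:
servo_tool([
  [[0,0,0],[0,0,0],0.15],
  [[0,0,0],[0,0,0],0.3],
  [[0,0,0],[0,0,0],0.4],
  [[0,0,0],[0,0,0],0.4],
  [[0,0,0],[0,0,0],0.4],
])

```text
clock: 7.27
tool_pos: [0.4269, 0.3089, -0.0379]
orientation: [-180.0, -0.0, -9.4]
force: [0.1, -0.4, 0.4]
opening: 0.0647
```

Run:
```python
from h import *
o=telemetry.get_obs(); p=o["tool_pos"];print(p,o["force"],o["opening"])
cv2.imwrite("pics/w6.png",optics.snapshot("wrist")[:,:,::-1])
cv2.imwrite("pics/s6.png",optics.snapshot("scene")[:,:,::-1])
crop("pics/s6.png","pics/s6z.png",290,105,390,180,8)
```

```text
[ 0.4269  0.3089 -0.0379] [ 0.1383 -0.4121  0.3964] 0.06465322580688025
```

View pics/s6z.png

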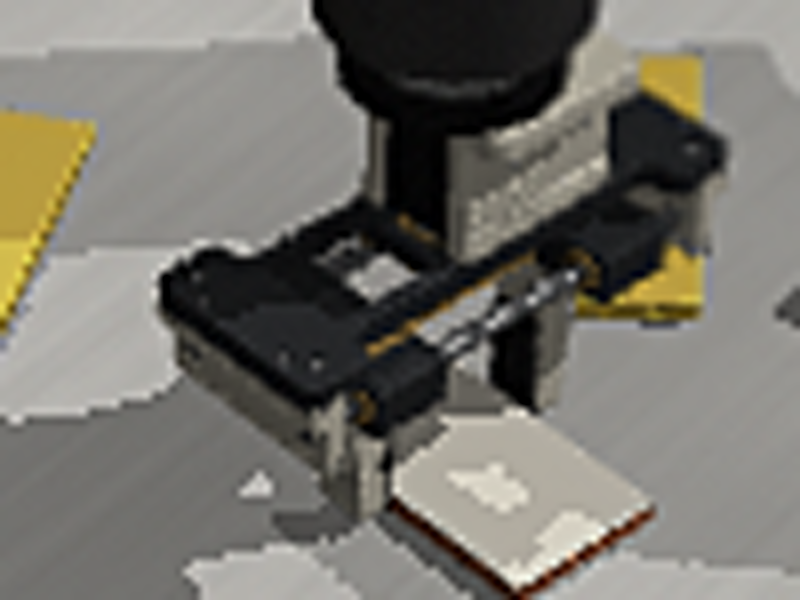

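The tile is gripped: opening 64.7 mm, with the underside at TCP+38 mm. Now I'll lift, turn to the cutter's yaw and work out the transfer.

Emit:
servo_tool([
  [[0,0,0],[0,0,0],0.5],
  [[0,0,-0.005],[0,0,0],0.5],
  [[0,0,-0.015],[0,0,0],0.5],
  [[0,0,-0.02],[0,0,0],0.5],
  [[0,0,-0.025],[0,0,0],0.5],
  [[0,0,-0.02],[0,0,0],0.5],
  [[0,0,-0.01],[0,0,-0.52],0.5],
  [[0,0,0],[0,0,-0.52],0.5],
  [[0,0,0],[0,0,-0.52],0.5],
  [[0,0,0],[0,0,-0.52],0.5],
  [[0,0,0],[0,0,0],0.5],
])

```text
clock: 8.28
tool_pos: [0.4266, 0.3086, 0.0572]
orientation: [180.0, 0.0, 3.2]
force: [0.8, 0.3, -3.1]
opening: 0.0646
```

Run:
```python
from h import *
w=cut(-.150,-.062,0); w[2]=.055
print(ORI,w)
plan(w,YAW)
cv2.imwrite("pics/w7.png",optics.snapshot("wrist")[:,:,::-1])
```

```text
[0.6264 0.0851 0.    ] [0.4799 0.0151 0.055 ]
turn units [0.0008 0.0034 0.0241] shift in turned tool [0.0376 0.2959 0.0022]
pos [0.4266 0.3086 0.0572] rpy [179.9955   0.0202   3.2045] F [ 0.7935  0.2762 -3.097 ] open 0.0645549443254236 t 8.2833
```

View pics/w7.png

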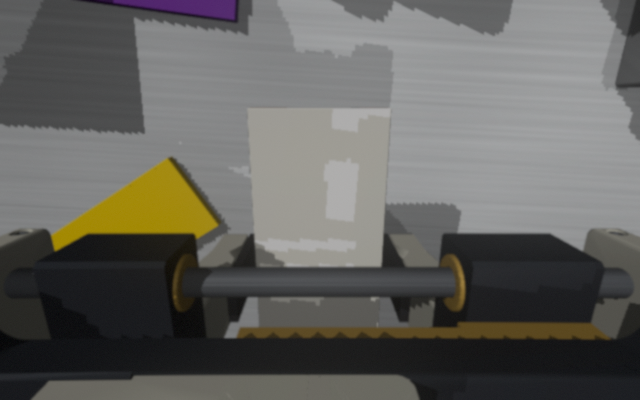

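The wrist view shows the tile held level and square, with its lead edge at v=107 and sides at columns 248 and 391. I'm moving over to the deck side.

Emit:
servo_tool([
  [[0.002,0.016,0],[0,0,0.025],0.5],
  [[0.003,0.02,0],[0,0,0],0.5],
  [[0.003,0.024,0],[0,0,0],0.5],
  [[0.003,0.024,0],[0,0,0],0.5],
  [[0.003,0.024,0],[0,0,0],0.5],
  [[0.003,0.024,0],[0,0,0],0.5],
  [[0.003,0.024,0],[0,0,0],0.5],
  [[0.003,0.024,0],[0,0,0],0.5],
  [[0.003,0.024,0],[0,0,0],0.5],
  [[0.003,0.024,0],[0,0,0],0.5],
  [[0.003,0.024,0],[0,0,0],0.5],
  [[0.003,0.024,0],[0,0,0],0.5],
  [[0.0025,0.02,0.001],[0,0,0],0.5],
  [[0,0,0.001],[0,0,0],0.5],
  [[0,0,0],[0,0,0],0.5],
])

```text
clock: 9.58
tool_pos: [0.4789, 0.0138, 0.0548]
orientation: [180.0, 0.0, 2.7]
force: [-0.6, -0.1, -2.6]
opening: 0.0651
```

Run:
```python
from h import *
cv2.imwrite("pics/w8.png",optics.snapshot("wrist")[:,:,::-1])
cv2.imwrite("pics/t8.png",optics.snapshot("top")[:,:,::-1])
cv2.imwrite("pics/s8.png",optics.snapshot("scene")[:,:,::-1])
crop("pics/t8.png","pics/t8z.png",300,65,480,200,4)
crop("pics/s8.png","pics/s8z.png",270,150,450,285,4)
plan(cut(-.15,-.062,-.034),YAW)
```

```text
turn units [-0.0001  0.0012 -0.0271] shift in turned tool [0.0005 0.0003 0.0651]
pos [0.4793 0.0154 0.0551] rpy [-179.9996    0.0071    2.8974] F [-0.0084 -0.3058 -1.6434] open 0.06436898729101687 t 9.7333
```

View pics/w8.png

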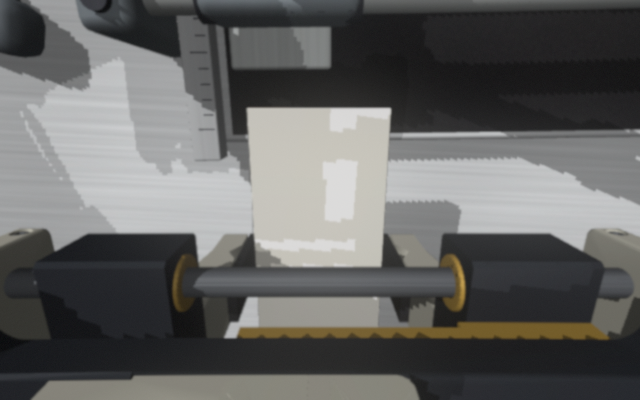

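View pics/t8z.png

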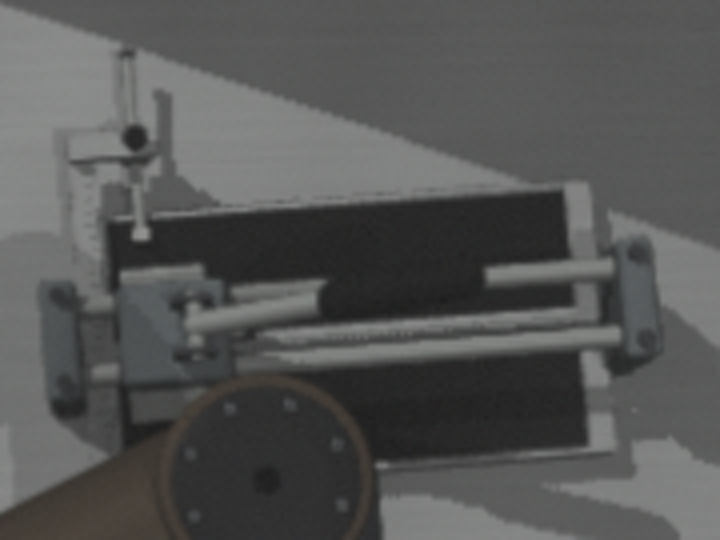

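View pics/s8z.png

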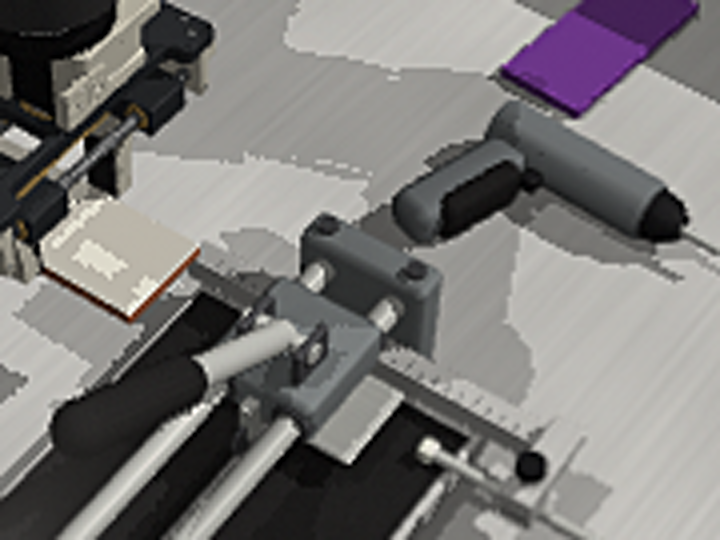

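The wrist view shows the fence's near end at about (228,155), the deck's near edge from (233,136) to (640,131), and the foot's near edge from (231,68) to (331,68). I'll use these to refine the cutter frame.

```bash
crop=1
python3 - <<'E'
from h import *
crop("pics/w8.png","pics/w8z.png",165,0,345,170,4)
E
```

```text
(no output)
```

View pics/w8z.png

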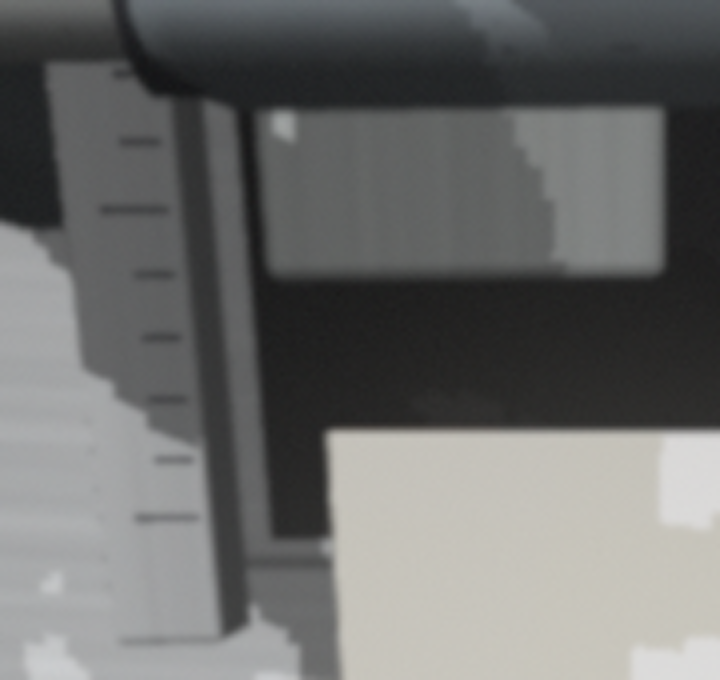

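Run:
```python
from h import *
a=lambda l:[((u+.5)/4-.5+165,(v+.5)/4-.5) for u,v in l]
c=lambda P:R.from_euler("z",-YAW,degrees=True).apply(P)
print("fence top edge",c(ray("wrist",a([(178,110),(220,637)]),.042)))
print("fence bottom edge",c(ray("wrist",a([(205,110),(246,628)]),.024)))
print("deck near",c(ray("wrist",a([(290,560)]),.024)))
print("fence outer",c(ray("wrist",a([(48,70),(120,640)]),.042)))
print("foot lower corners",c(ray("wrist",a([(268,276),(663,274)]),.037)))
print("tile lead",c(ray("wrist",a([(328,430)]),.055+.038+.009)),c(ray("wrist",[(390.5,107)],.102)))
for n,l in (("fence",[(178,110),(220,637)]),):
    P=ray("wrist",a(l),.042); print(np.degrees(np.arctan2(*(P[0]-P[1])[[1,0]])))
```

```text
fence top edge [[0.5967 0.0537 0.042 ]
 [0.5193 0.0544 0.042 ]]
fence bottom edge [[0.6005 0.0549 0.024 ]
 [0.518  0.0552 0.024 ]]
deck near [[0.5299 0.0466 0.024 ]]
fence outer [[0.6019 0.072  0.042 ]
 [0.5188 0.0708 0.042 ]]
foot lower corners [[ 0.5747  0.0436  0.037 ]
 [ 0.5749 -0.0176  0.037 ]]
tile lead [[0.5522 0.0219 0.102 ]] [[ 0.5521 -0.0425  0.102 ]]
2.5329266305723204
```

```bash
sed -i 's/\.630\*/.6297*/g; s/\.0515\*/.054*/g' h.py
python3 - <<'E'
from h import *
o=telemetry.get_obs();print(tocut(o["tool_pos"]))
plan(cut(-.138,-.062,-.034),YAW)
E
```

```text
[-0.1502 -0.0642  0.0311]
turn units [-0.0001  0.0012 -0.0271] shift in turned tool [ 0.0122 -0.0022  0.0651]
pos [0.4793 0.0154 0.0551] rpy [-179.9996    0.0071    2.8974] F [-0.0084 -0.3058 -1.6434] open 0.06436898729101687 t 9.7333
```

Emit:
servo_tool([
  [[0.002,-0.001,0.006],[0,0,-0.027],0.5],
  [[0.002,-0.001,0.01],[0,0,0],0.5],
  [[0.002,0,0.012],[0,0,0],0.5],
  [[0.002,0,0.012],[0,0,0],0.5],
  [[0.002,0,0.01],[0,0,0],0.5],
  [[0.002,0,0.008],[0,0,0],0.5],
  [[0,0,0.005],[0,0,0],0.5],
  [[0,0,0.002],[0,0,0],0.5],
  [[0,0,0],[0,0,0],0.5],
  [[0,0,0],[0,0,0],0.5],
])

```text
clock: 10.57
tool_pos: [0.4915, 0.0179, -0.0098]
orientation: [-180.0, -0.0, 3.1]
force: [0.6, -0.1, -2.7]
opening: 0.0643
```

Run:
```python
from h import *
plan(cut(-.138,-.062,-.034),YAW)
cv2.imwrite("pics/w9.png",optics.snapshot("wrist")[:,:,::-1])
cv2.imwrite("pics/s9.png",optics.snapshot("scene")[:,:,::-1])
crop("pics/s9.png","pics/s9z.png",280,160,400,250,6)
```

```text
turn units [-0.     -0.0017  0.0059] shift in turned tool [-0.     -0.0003  0.0002]
pos [ 0.4915  0.0179 -0.0098] rpy [-179.9998   -0.0102    3.0957] F [ 0.6437 -0.1234 -2.7451] open 0.06429187230471571 t 10.5667
```

View pics/w9.png

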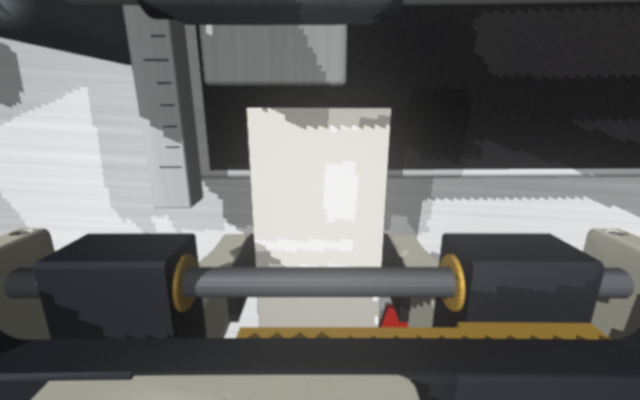

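View pics/s9z.png

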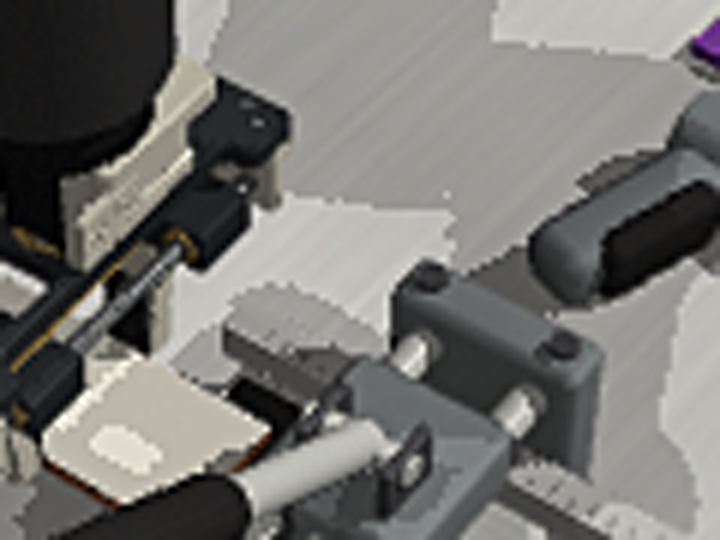

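The tile lead is over the deck at v=107, with the foot's near edge at v=84. The red gauge lies well below finger height. I'm feeling for the deck.

Emit:
servo_tool([
  [[0,0,0.001],[0,0,0],0.5],
  [[0,0,0.001],[0,0,0],0.5],
  [[0,0,0],[0,0,0],0.5],
])

```text
clock: 10.92
tool_pos: [0.4914, 0.0178, -0.0119]
orientation: [-180.0, -0.0, 3.1]
force: [-0.9, -0.2, -2.5]
opening: 0.0641
```

Emit:
servo_tool([
  [[0,0,0.0005],[0,0,0],0.5],
  [[0,0,0.0005],[0,0,0],0.5],
  [[0,0,0],[0,0,0],0.5],
])

```text
clock: 11.17
tool_pos: [0.4913, 0.0178, -0.013]
orientation: [180.0, 0.0, 3.1]
force: [0.8, -0.4, -3.0]
opening: 0.0646
```

Emit:
servo_tool([
  [[0,0,0.0005],[0,0,0],0.5],
  [[0,0,0.0005],[0,0,0],0.5],
  [[0,0,0],[0,0,0],0.5],
])

```text
clock: 11.42
tool_pos: [0.4914, 0.0179, -0.014]
orientation: [180.0, -0.0, 3.1]
force: [-0.4, 0.6, -1.4]
opening: 0.0646
```

First contact is at TCP z = −0.014, as predicted. I'll slide in under the foot.

Emit:
servo_tool([
  [[0.001,0,-0.0004],[0,0,0],0.5],
  [[0.003,0,0],[0,0,0],0.5],
  [[0.003,0,0],[0,0,0],0.5],
  [[0.003,0,0],[0,0,0],0.5],
  [[0.003,0,0],[0,0,0],0.5],
  [[0.003,0,0],[0,0,0],0.5],
  [[0.003,0,0],[0,0,0],0.5],
  [[0.001,0,0],[0,0,0],0.5],
])

```text
clock: 12.08
tool_pos: [0.512, 0.019, -0.0136]
orientation: [180.0, -0.0, 3.1]
force: [-0.4, -0.2, -3.1]
opening: 0.0646
```

Emit:
servo_tool([
  [[0.002,0,0],[0,0,0],0.5],
  [[0.004,0,0],[0,0,0],0.5],
  [[0.004,0,0],[0,0,0],0.5],
  [[0.004,0,0],[0,0,0],0.5],
  [[0.004,0,0],[0,0,0],0.5],
  [[0.004,0,0],[0,0,0],0.5],
  [[0.004,0,0],[0,0,0],0.5],
  [[0.004,0,0],[0,0,0],0.5],
  [[0.002,0,0],[0,0,0],0.5],
  [[0,0,0],[0,0,0],0.5],
])

```text
clock: 12.92
tool_pos: [0.5439, 0.0207, -0.0136]
orientation: [180.0, -0.0, 3.1]
force: [0.1, 0.5, -2.6]
opening: 0.0647
```

Run:
```python
from h import *
o=telemetry.get_obs();print(tocut(o["tool_pos"]))
plan(cut(-.085,-.062,-.038),YAW)
cv2.imwrite("pics/w10.png",optics.snapshot("wrist")[:,:,::-1])
cv2.imwrite("pics/s10.png",optics.snapshot("scene")[:,:,::-1])
crop("pics/s10.png","pics/s10z.png",290,170,410,260,6)
```

```text
[-0.0855 -0.0624 -0.0376]
turn units [ 0.     -0.0027  0.0045] shift in turned tool [ 0.0005 -0.0004  0.0004]
pos [ 0.5439  0.0207 -0.0136] rpy [180.      -0.0164   3.0873] F [ 0.0719  0.4858 -2.6465] open 0.06466064496589746 t 12.9167
```

View pics/w10.png

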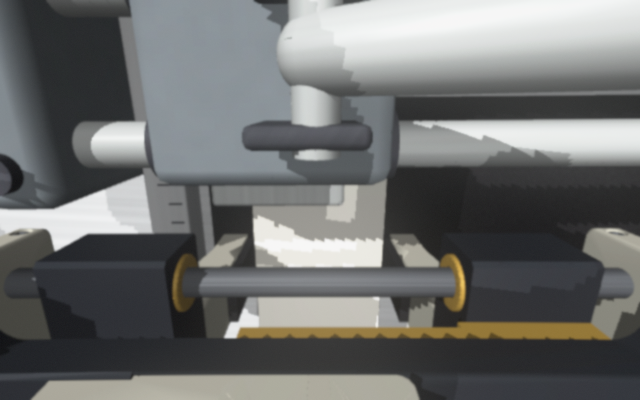

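View pics/s10z.png

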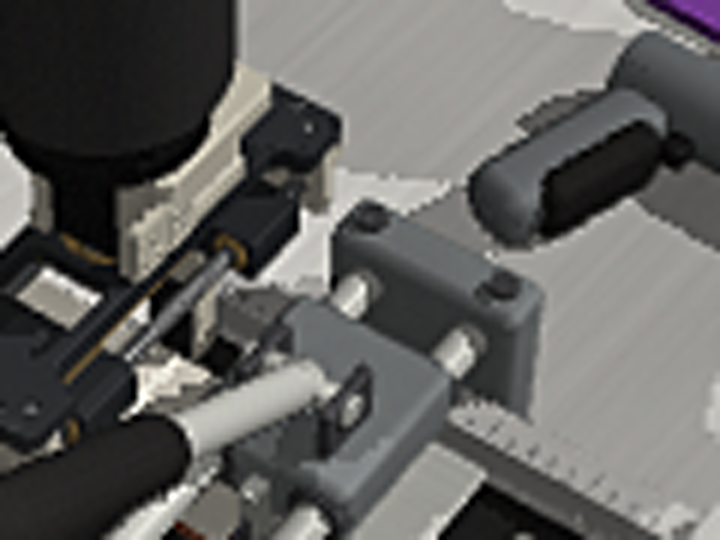

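The tile is under the foot with its lead at about x −13 mm. The wrist view shows the tile between columns 250 and 386, beneath the foot plate. I'll release slightly, lift, back away and flip the tool 180° so the camera clears the lever and looks in from the robot's side.

Emit:
servo_tool([
  [[0,0,0.0004],[0,0,0],0.5],
  [[0,0,0],[0,0,0],0.2],
  [[0,0,0],[0,0,0],0.19],
  [[0,0,0],[0,0,0],0.19],
  [[0,0,0],[0,0,0],0.19],
  [[0,0,-0.004],[0,0,0],0.19],
  [[0,0,-0.01],[0,0,0],0.19],
  [[0,0,-0.015],[0,0,0],0.19],
  [[0,0,-0.015],[0,0,0],0.19],
  [[0,0,0],[0,0,0],0.19],
])

```text
clock: 13.85
tool_pos: [0.5456, 0.0212, 0.0338]
orientation: [-179.9, -0.3, 3.1]
force: [0.4, 0.9, 0.5]
opening: 0.0709
```

Emit:
servo_tool([
  [[-0.01,0,-0.005],[0,0,0],0.4],
  [[-0.02,0,-0.01],[0,0,0],0.7],
  [[-0.03,0,-0.01],[0,0,0],1],
  [[-0.03,0,-0.01],[0,0,0],1],
  [[-0.02,0,0],[0,0,1],1],
  [[0,0,0],[0,0,1],1],
  [[0,0,0],[0,0,1],1],
  [[0,0,0],[0,0,1],1],
  [[0,0,0],[0,0,1],1],
  [[0,0,0],[0,0,1],1],
  [[0,0,0],[0,0,1],1],
  [[0,0,0],[0,0,1],1],
  [[0,0,0],[0,0,1],1],
  [[0,0,0],[0,0,1],1],
  [[0,0,0],[0,0,1],1],
  [[0,0,0],[0,0,1],1],
  [[0,0,0],[0,0,1],1],
  [[0,0,0],[0,0,1],1],
  [[0,0,0],[0,0,1],1],
  [[0,0,0],[0,0,1],1],
])

```text
clock: 15.52
tool_pos: [0.4326, 0.0145, 0.0652]
orientation: [180.0, -0.0, -93.2]
force: [-0.7, 0.3, -0.2]
opening: 0.0002
```

Emit:
servo_tool([
  [[0,0,0],[0,0,1],1],
  [[0,0,0],[0,0,1],1],
  [[0,0,0],[0,0,1],1],
  [[0,0,0],[0,0,1],1],
  [[0,0,0],[0,0,1],1],
  [[0,0,0],[0,0,1],1],
  [[0,0,0],[0,0,1],1],
  [[0,0,0],[0,0,1],1],
  [[0,0,0],[0,0,1],1],
  [[0,0,0],[0,0,1],1],
  [[0,0,0],[0,0,1],1],
  [[0,0,0],[0,0,1],1],
  [[0,0,0],[0,0,1],1],
  [[0,0,0],[0,0,1],1],
  [[0,0,0],[0,0,0],1],
  [[0,0,0],[0,0,0],1],
])

```text
clock: 16.85
tool_pos: [0.4329, 0.0146, 0.0652]
orientation: [180.0, -0.0, -176.7]
force: [-0.0, -0.5, -0.3]
opening: 0.0005
```

Run:
```python
from h import *
o=telemetry.get_obs();print(tocut(o["tool_pos"]),o["joint_pos"])
plan(cut(-.088,-.130,-.034),YAW-180)
cv2.imwrite("pics/w11.png",optics.snapshot("wrist")[:,:,::-1])
```

```text
[-0.1966 -0.0626  0.0412] [  28.2041    4.625   -38.2146   -0.0053  -47.1653 -114.9285]
turn units [ 0.0002 -0.001   0.0353] shift in turned tool [-0.1086 -0.0674  0.0752]
pos [0.4329 0.0146 0.0652] rpy [ 179.9985   -0.0061 -176.728 ] F [-0.0378 -0.457  -0.3117] open 0.0005231736784958132 t 16.85
```

View pics/w11.png

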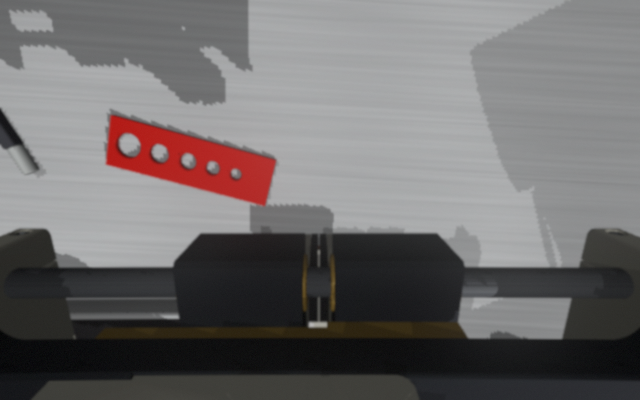

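The flipped wrist camera looks away from the cutter and sees only the gauge, so I'll use the fixed cameras for checks.

Run:
```python
from h import *
cv2.imwrite("pics/t12.png",optics.snapshot("top")[:,:,::-1])
cv2.imwrite("pics/s12.png",optics.snapshot("scene")[:,:,::-1])
crop("pics/t12.png","pics/t12z.png",300,90,440,210,5)
crop("pics/s12.png","pics/s12z.png",270,160,430,280,5)
```

```text
(no output)
```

View pics/t12z.png

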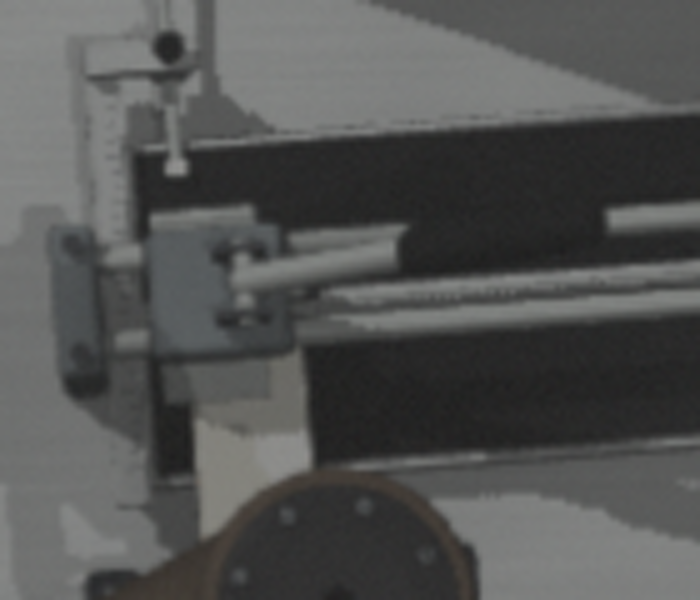

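View pics/s12z.png

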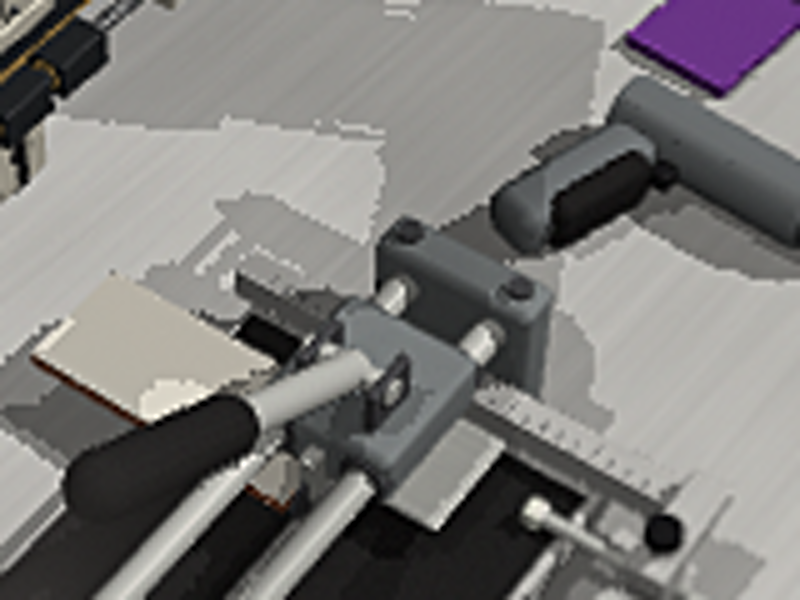

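Emit:
servo_tool([
  [[-0.0066,-0.0054,0.003],[0,0,0.035],1],
  [[-0.013,-0.0085,0.005],[0,0,0],1],
  [[-0.015,-0.0085,0.005],[0,0,0],1],
  [[-0.015,-0.009,0.005],[0,0,0],1],
  [[-0.015,-0.009,0.005],[0,0,0],1],
  [[-0.015,-0.009,0.005],[0,0,0],1],
  [[-0.015,-0.009,0.006],[0,0,0],1],
  [[-0.014,-0.009,0.006],[0,0,0],1],
  [[0,0,0.008],[0,0,0],1],
  [[0,0,0.008],[0,0,0],1],
  [[0,0,0.008],[0,0,0],1],
  [[0,0,0.006],[0,0,0],1],
  [[0,0,0.003],[0,0,0],1],
  [[0,0,0.001],[0,0,0],1],
  [[0,0,0],[0,0,0],1],
])

```text
clock: 18.25
tool_pos: [0.5451, -0.0469, -0.0089]
orientation: [-180.0, -0.0, -177.1]
force: [-0.9, 0.2, 0.2]
opening: 0.0008
```

Run:
```python
from h import *
o=telemetry.get_obs();print(tocut(o["tool_pos"]))
cv2.imwrite("pics/t13.png",optics.snapshot("top")[:,:,::-1])
cv2.imwrite("pics/s13.png",optics.snapshot("scene")[:,:,::-1])
crop("pics/s13.png","pics/s13z.png",270,160,430,280,5)
```

```text
[-0.0879 -0.1299 -0.0329]
```

View pics/s13z.png

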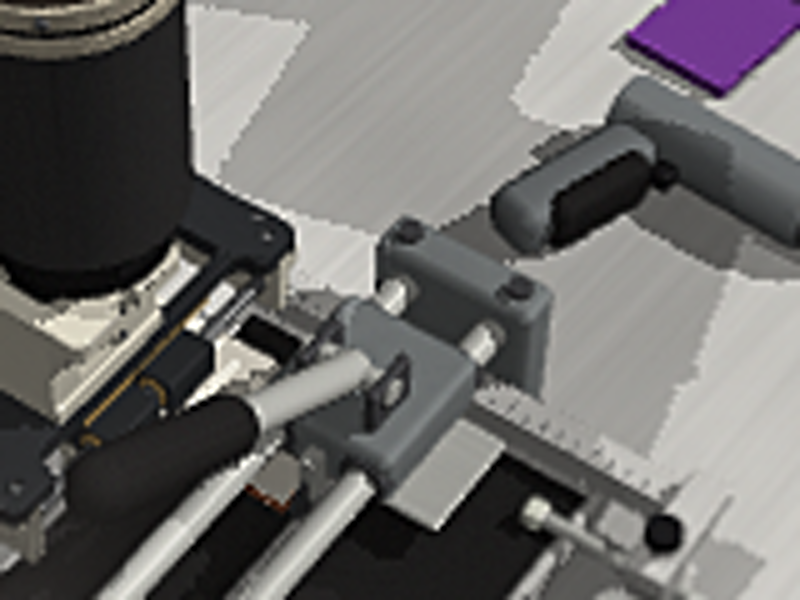

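No contact yet. I'm lowering onto the bare deck to find the tip height.

Emit:
servo_tool([
  [[0,0,0.001],[0,0,0],1],
  [[0,0,0.001],[0,0,0],1],
  [[0,0,0.001],[0,0,0],1],
  [[0,0,0.001],[0,0,0],1],
  [[0,0,0],[0,0,0],1],
])

```text
clock: 18.77
tool_pos: [0.5452, -0.0471, -0.0131]
orientation: [-180.0, -0.0, -177.1]
force: [-0.5, -0.0, 0.5]
opening: 0.0004
```

Emit:
servo_tool([
  [[0,0,0.0007],[0,0,0],1],
  [[0,0,0.0007],[0,0,0],1],
  [[0,0,0],[0,0,0],1],
])

```text
clock: 19.02
tool_pos: [0.5452, -0.0471, -0.0145]
orientation: [-180.0, -0.0, -177.1]
force: [-0.1, 0.3, 0.2]
opening: 0.0002
```

Emit:
servo_tool([
  [[0,0,0.0007],[0,0,0],1],
  [[0,0,0.0007],[0,0,0],1],
  [[0,0,0],[0,0,0],1],
])

```text
clock: 19.27
tool_pos: [0.5454, -0.0471, -0.0156]
orientation: [-180.0, 0.0, -177.1]
force: [-0.4, 0.1, 1.7]
opening: 0.0005
```

The deck is felt at TCP z ≈ −0.0155, so the tips are 39.5 mm behind the reported TCP. I'll raise 3 mm and push the tile sideways toward the fence.

Emit:
servo_tool([
  [[0,0,-0.0015],[0,0,0],1],
  [[0,0,-0.0015],[0,0,0],1],
  [[0,0.003,0],[0,0,0],1],
  [[0,0.003,0],[0,0,0],1],
  [[0,0.002,0],[0,0,0],1],
  [[0,0.002,0],[0,0,0],1],
  [[0,0.002,0],[0,0,0],1],
  [[0,0.002,0],[0,0,0],1],
  [[0,0.002,0],[0,0,0],1],
  [[0,0.002,0],[0,0,0],1],
  [[0,0.002,0],[0,0,0],1],
  [[0,0.002,0],[0,0,0],1],
  [[0,0.002,0],[0,0,0],1],
  [[0,0.002,0],[0,0,0],1],
  [[0,0.002,0],[0,0,0],1],
  [[0,0,0],[0,0,0],1],
])

```text
clock: 20.6
tool_pos: [0.5439, -0.0188, -0.0127]
orientation: [180.0, 0.0, -177.1]
force: [0.9, 0.7, -0.1]
opening: 0.0004
```

Run:
```python
from h import *
o=telemetry.get_obs();print(tocut(o["tool_pos"]),o["force"])
cv2.imwrite("pics/s14.png",optics.snapshot("scene")[:,:,::-1])
cv2.imwrite("pics/t14.png",optics.snapshot("top")[:,:,::-1])
crop("pics/s14.png","pics/s14z.png",300,190,380,250,10)
crop("pics/t14.png","pics/t14z.png",300,90,440,210,5)
```

```text
[-0.0876 -0.1018 -0.0367] [ 0.8907  0.7407 -0.0932]
```

View pics/s14z.png

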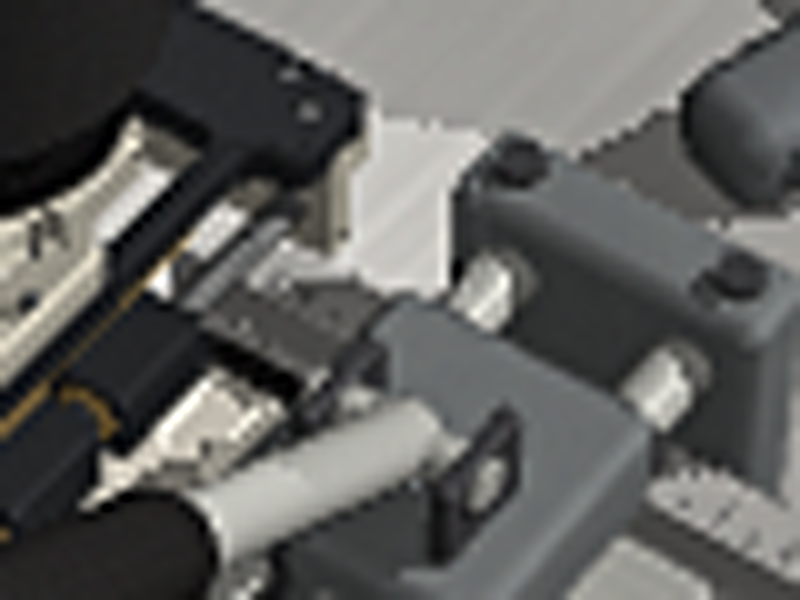

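View pics/t14z.png

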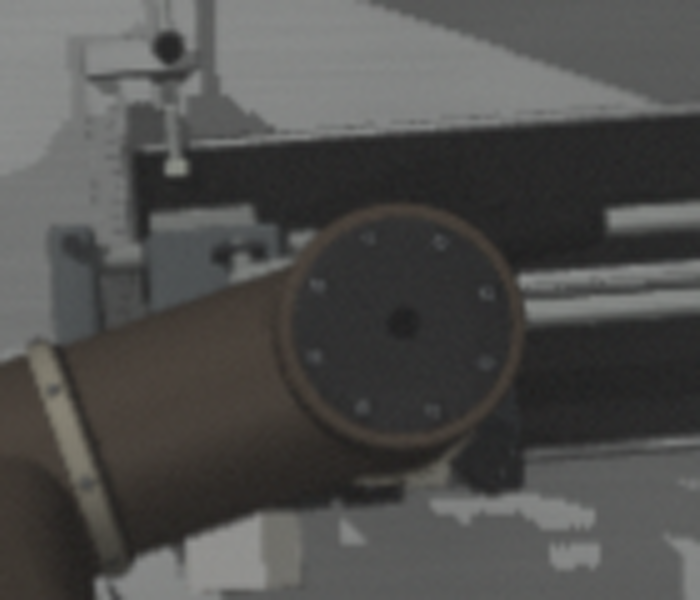

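The tail's left edge in the top view moved from about 204 to 186 px (5x crop), roughly 11 mm, so the tile is following the fingers. I'll keep going.

Emit:
servo_tool([
  [[0,0.0015,0],[0,0,0],1],
  [[0,0.0015,0],[0,0,0],1],
  [[0,0.0015,0],[0,0,0],1],
  [[0,0.0015,0],[0,0,0],1],
  [[0,0.0015,0],[0,0,0],1],
  [[0,0.0015,0],[0,0,0],1],
  [[0,0.001,0],[0,0,0],1],
  [[0,0,0],[0,0,0],1],
])

```text
clock: 21.37
tool_pos: [0.5434, -0.0089, -0.0127]
orientation: [180.0, 0.0, -177.1]
force: [-0.8, -0.8, 0.8]
opening: 0.0006
```

Emit:
servo_tool([
  [[0,0.001,0],[0,0,0],1],
  [[0,0.001,0],[0,0,0],1],
  [[0,0,0],[0,0,0],1],
])

```text
clock: 21.62
tool_pos: [0.5433, -0.007, -0.0127]
orientation: [180.0, 0.0, -177.1]
force: [-0.5, -0.8, -0.5]
opening: 0.0005
```

Emit:
servo_tool([
  [[0,0.001,0],[0,0,0],1],
  [[0,0.001,0],[0,0,0],1],
  [[0,0,0],[0,0,0],1],
])

```text
clock: 21.87
tool_pos: [0.5432, -0.005, -0.0127]
orientation: [180.0, 0.0, -177.1]
force: [-0.8, -0.7, -0.5]
opening: 0.0002
```

Emit:
servo_tool([
  [[0,0.0007,0],[0,0,0],1],
  [[0,0.0007,0],[0,0,0],1],
  [[0,0,0],[0,0,0],1],
])

```text
clock: 22.12
tool_pos: [0.5431, -0.0037, -0.0127]
orientation: [180.0, 0.0, -177.1]
force: [-0.4, -2.1, -0.1]
opening: 0.0002
```

Emit:
servo_tool([
  [[0,0.0007,0],[0,0,0],1],
  [[0,0.0007,0],[0,0,0],1],
  [[0,0,0],[0,0,0],1],
])

```text
clock: 22.37
tool_pos: [0.543, -0.0023, -0.0128]
orientation: [180.0, -0.0, -177.1]
force: [0.0, -0.5, 0.6]
opening: 0.0001
```

Emit:
servo_tool([
  [[0,0.0007,0],[0,0,0],1],
  [[0,0.0007,0],[0,0,0],1],
  [[0,0,0],[0,0,0],1],
])

```text
clock: 22.62
tool_pos: [0.543, -0.0009, -0.0127]
orientation: [180.0, 0.0, -177.1]
force: [-0.3, -0.7, 0.5]
opening: 0.0006
```

Emit:
servo_tool([
  [[0,0.0007,0],[0,0,0],1],
  [[0,0.0007,0],[0,0,0],1],
  [[0,0,0],[0,0,0],1],
])

```text
clock: 22.87
tool_pos: [0.5433, 0.0, -0.0126]
orientation: [-180.0, 0.0, -177.1]
force: [1.0, -5.7, -0.6]
opening: 0.0004
```

Run:
```python
from h import *
o=telemetry.get_obs();print(tocut(o["tool_pos"]),o["force"])
cv2.imwrite("pics/s15.png",optics.snapshot("scene")[:,:,::-1])
cv2.imwrite("pics/t15.png",optics.snapshot("top")[:,:,::-1])
crop("pics/s15.png","pics/s15z.png",300,190,380,250,10)
crop("pics/t15.png","pics/t15z.png",300,90,440,210,5)
```

```text
[-0.0872 -0.083  -0.0366] [ 0.9828 -5.6662 -0.598 ]
```

View pics/s15z.png

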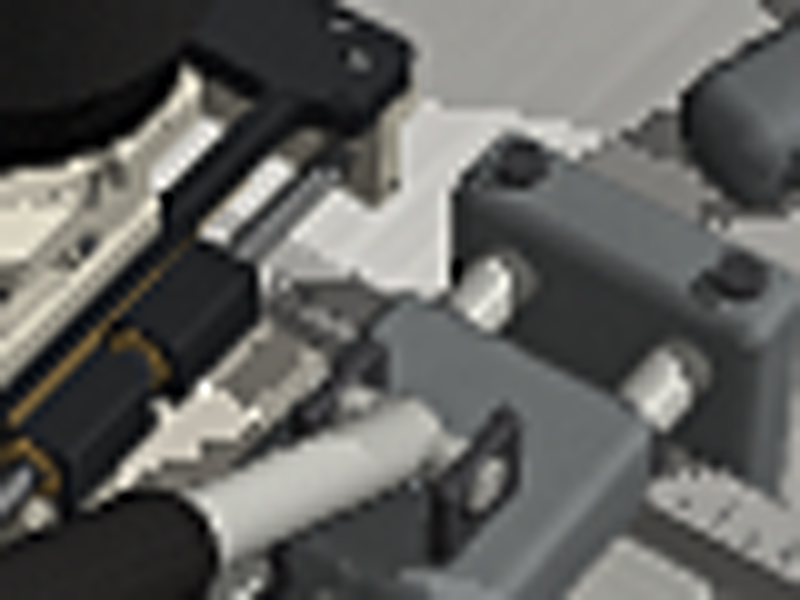

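View pics/t15z.png

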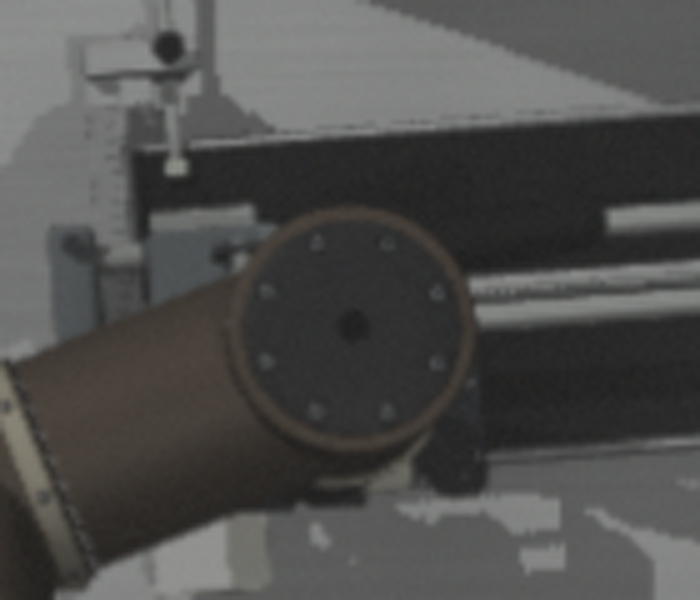

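The fence is felt: −5.7 N in y. I'll press lightly to square the tile, then back off, lift, and go behind the tail with the jaws partly open as a wide pusher.

Emit:
servo_tool([
  [[0,0.0003,0],[0,0,0],1],
  [[0,0,0],[0,0,0],1],
])

```text
clock: 23.13
tool_pos: [0.5433, 0.0001, -0.0126]
orientation: [-180.0, 0.0, -177.1]
force: [2.3, -5.4, -1.5]
opening: 0.0006
```

Emit:
servo_tool([
  [[0,-0.001,0],[0,0,0],1],
  [[0,-0.003,0],[0,0,0],1],
  [[0,-0.006,-0.005],[0,0,0],1],
  [[0,0,-0.015],[0,0,0],1],
  [[0,0,-0.02],[0,0,0],1],
  [[0.005,0,-0.01],[0,0,0],0.82],
  [[0.016,0.008,0],[0,0,0],0.82],
  [[0.02,0.01,0],[0,0,0],0.82],
  [[0.02,0.011,0],[0,0,0],0.82],
  [[0.02,0.011,0],[0,0,0],0.82],
  [[0.02,0.01,0],[0,0,0],0.82],
  [[0.012,0.008,0],[0,0,0],0.82],
  [[0,0,0],[0,0,0],0.82],
])

```text
clock: 24.22
tool_pos: [0.425, 0.0432, 0.0375]
orientation: [180.0, -0.0, -177.1]
force: [-0.6, 0.2, -0.7]
opening: 0.0159
```

Run:
```python
from h import *
o=telemetry.get_obs();print(tocut(o["tool_pos"]))
plan(cut(-.2,-.0335,-.035),YAW-180)
cv2.imwrite("pics/s16.png",optics.snapshot("scene")[:,:,::-1])
cv2.imwrite("pics/t16.png",optics.snapshot("top")[:,:,::-1])
crop("pics/s16.png","pics/s16z.png",270,160,430,280,5)
crop("pics/t16.png","pics/t16z.png",300,90,440,210,5)
```

```text
[-0.203  -0.0335  0.0135]
turn units [ 0.0073 -0.0017 -0.0228] shift in turned tool [-0.003   0.      0.0485]
pos [0.425  0.0432 0.0375] rpy [ 179.9563   -0.0102 -177.0765] F [-0.554   0.1628 -0.6805] open 0.015912304700915727 t 24.2167
```

View pics/s16z.png

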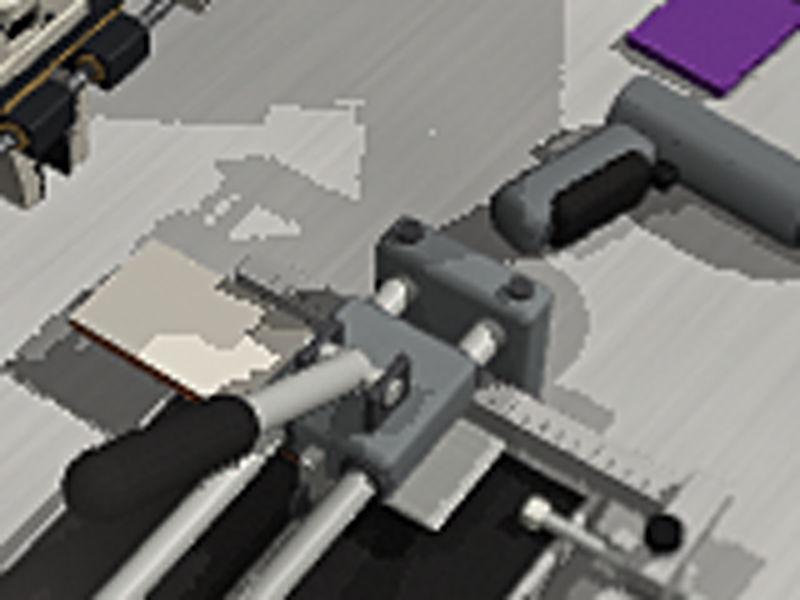

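View pics/t16z.png

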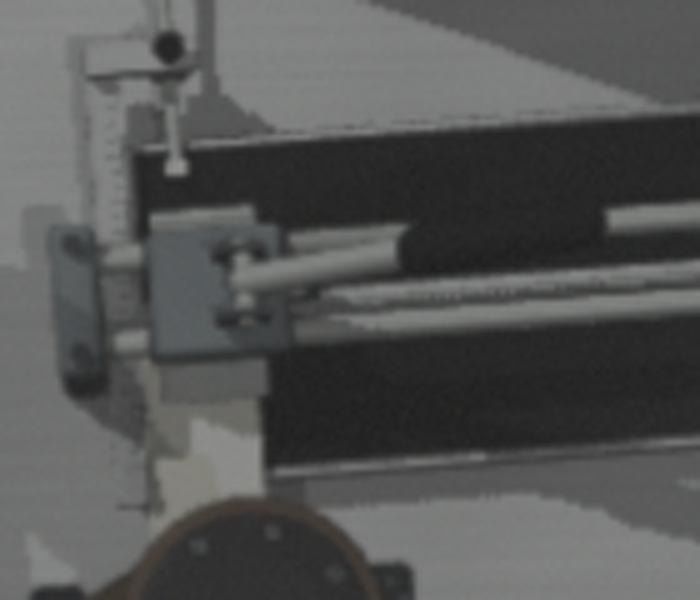

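The tile sits against the fence in both views: scene-crop tail corners (70,320) and (152,240), and the −y edge to (195,393). I'll check the numbers.

Run:
```python
from h import *
a=lambda l:[((u+.5)/5-.5+270,(v+.5)/5-.5+160) for u,v in l]
P=tocut(ray("scene",a([(70,320),(152,240),(195,392),(225,285)]),.033)); print(P)
b=lambda l:[((u+.5)/5-.5+300,(v+.5)/5-.5+90) for u,v in l]
P=tocut(ray("top",b([(263,400),(267,500),(152,380),(155,530)]),.033)); print(P)
```

```text
[[-0.1616 -0.0668  0.009 ]
 [-0.1617 -0.0024  0.009 ]
 [-0.0855 -0.0666  0.009 ]
 [-0.1144 -0.0049  0.009 ]]
[[-0.0561 -0.07    0.009 ]
 [-0.1132 -0.0679  0.009 ]
 [-0.04   -0.0079  0.009 ]
 [-0.1256 -0.0033  0.009 ]]
```

Emit:
servo_tool([
  [[0,0,0.01],[0,0,-0.023],0.82],
  [[0,0,0.012],[0,0,0],0.82],
  [[0,0,0.012],[0,0,0],0.82],
  [[0,0,0.0095],[0,0,0],0.82],
  [[0,0,0.005],[0,0,0],0.82],
  [[-0.004,0,0],[0,0,0],0.82],
  [[-0.006,0,0],[0,0,0],0.82],
  [[-0.007,0,0],[0,0,0],0.82],
  [[-0.006,0,0],[0,0,0],0.82],
  [[-0.003,0,0],[0,0,0],0.82],
  [[0,0,0],[0,0,0],0.82],
])

```text
clock: 25.23
tool_pos: [0.4546, 0.0445, -0.011]
orientation: [180.0, 0.0, -177.0]
force: [-0.9, -0.2, 0.0]
opening: 0.0158
```

Emit:
servo_tool([
  [[-0.001,0,0],[0,0,0],0.82],
  [[-0.001,0,0],[0,0,0],0.82],
  [[-0.001,0,0],[0,0,0],0.82],
  [[-0.001,0,0],[0,0,0],0.82],
  [[-0.001,0,0],[0,0,0],0.82],
  [[-0.001,0,0],[0,0,0],0.82],
  [[-0.0015,0,0],[0,0,0],0.82],
  [[-0.002,0,0],[0,0,0],0.82],
  [[-0.002,0,0],[0,0,0],0.82],
  [[-0.002,0,0],[0,0,0],0.82],
  [[-0.002,0,0],[0,0,0],0.82],
  [[-0.002,0,0],[0,0,0],0.82],
  [[-0.002,0,0],[0,0,0],0.82],
  [[-0.002,0,0],[0,0,0],0.82],
  [[-0.002,0,0],[0,0,0],0.82],
  [[0,0,0],[0,0,0],0.82],
])

```text
clock: 26.57
tool_pos: [0.4776, 0.0457, -0.0113]
orientation: [180.0, 0.0, -177.0]
force: [-1.7, -0.7, 0.3]
opening: 0.0155
```

Run:
```python
from h import *
o=telemetry.get_obs();print(tocut(o["tool_pos"]),o["force"])
cv2.imwrite("pics/s17.png",optics.snapshot("scene")[:,:,::-1])
crop("pics/s17.png","pics/s17z.png",270,160,430,280,5)
```

```text
[-0.1504 -0.0339 -0.0353] [-1.6963 -0.7474  0.3101]
```

View pics/s17z.png

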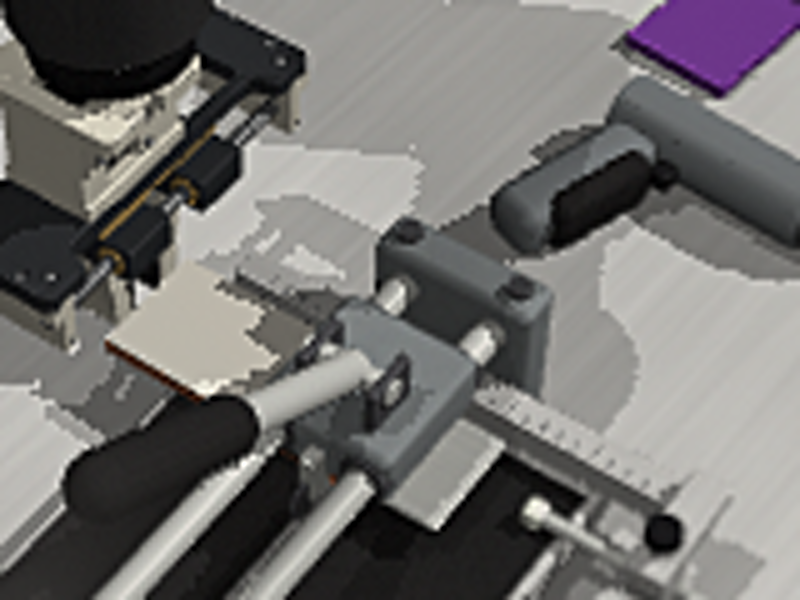

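Emit:
servo_tool([
  [[-0.001,0,0],[0,0,0],0.82],
  [[-0.002,0,0],[0,0,0],0.82],
  [[-0.0025,0.0002,0],[0,0,0],0.82],
  [[-0.0025,0.0002,0],[0,0,0],0.82],
  [[-0.0025,0.0002,0],[0,0,0],0.82],
  [[-0.0025,0.0002,0],[0,0,0],0.82],
  [[-0.0025,0.0002,0],[0,0,0],0.82],
  [[-0.0025,0,0],[0,0,0],0.82],
  [[-0.0025,0,0],[0,0,0],0.82],
  [[-0.0025,0,0],[0,0,0],0.82],
  [[-0.0025,0,0],[0,0,0],0.82],
  [[-0.0025,0,0],[0,0,0],0.82],
  [[-0.0025,0,0],[0,0,0],0.82],
  [[-0.0025,0,0],[0,0,0],0.82],
  [[-0.0025,0,0],[0,0,0],0.82],
  [[-0.002,0,0],[0,0,0],0.82],
  [[-0.001,0,0],[0,0,0],0.82],
  [[0,0,0],[0,0,0],0.82],
])

```text
clock: 28.12
tool_pos: [0.516, 0.0488, -0.0112]
orientation: [180.0, 0.0, -177.0]
force: [0.1, 1.0, -0.3]
opening: 0.0157
```

Run:
```python
from h import *
o=telemetry.get_obs();print(tocut(o["tool_pos"]),o["force"],o["clock"])
cv2.imwrite("pics/s18.png",optics.snapshot("scene")[:,:,::-1])
crop("pics/s18.png","pics/s18z.png",280,165,420,270,5)
crop("pics/s18.png","pics/s18y.png",350,200,420,255,10)
```

```text
[-0.1118 -0.0328 -0.0352] [ 0.1368  1.0473 -0.301 ] 28.1167
```

View pics/s18z.png

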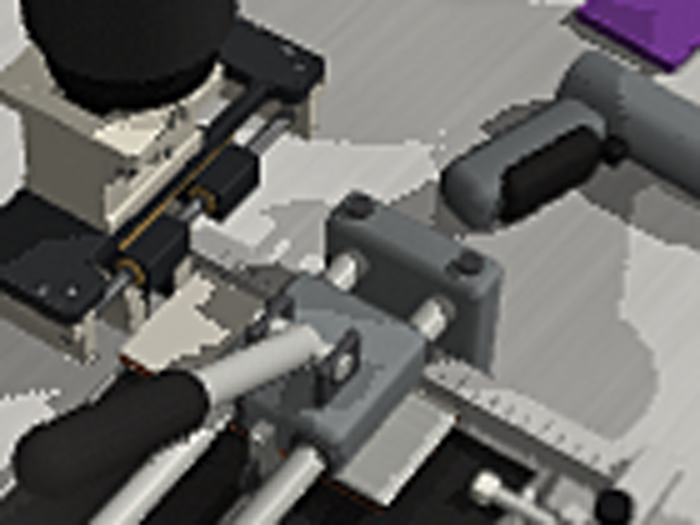

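View pics/s18y.png

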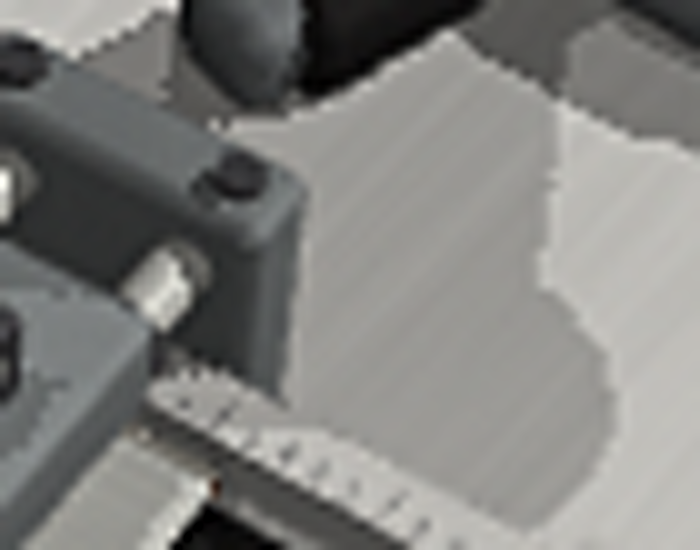

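The tile lead is just showing past the foot's far edge, and the tail corner is at z-crop (120,360). The gripper body would come within a few mm of the bracket at the end of the push, so I'm tilting the tool 10° (tips forward) for clearance before the final feel.

Emit:
servo_tool([
  [[0,0,0],[0,-0.56,0],0.82],
  [[0,0,0],[0,-0.56,0],0.82],
  [[0,0,0],[0,-0.55,0],0.82],
  [[0,0,0],[0,0,0],0.82],
])

```text
clock: 28.5
tool_pos: [0.5107, 0.0466, -0.0126]
orientation: [-179.9, 9.9, -177.0]
force: [-1.2, -0.7, -0.5]
opening: 0.0157
```

Run:
```python
from h import *
o=telemetry.get_obs();T=R.from_euler("xyz",o["orientation"],degrees=True)
print(tocut(o["tool_pos"]),"tip",tocut(o["tool_pos"]+T.apply([0,0,-.0395])),"tip front",tocut(o["tool_pos"]+T.apply([-.0095,0,-.0395])),o["force"],o["orientation"])
print("+x_cut in tool",T.inv().apply(cut(1,0,0)-cut(0,0,0)))
```

```text
[-0.1173 -0.0347 -0.0366] tip [-0.1241 -0.0347  0.0023] tip front [-0.1147 -0.0347  0.004 ] [-1.2306 -0.6964 -0.4998] [-179.9435    9.9452 -176.988 ]
+x_cut in tool [-0.985   0.001   0.1727]
```

Emit:
servo_tool([
  [[0,0,-0.0015],[0,0,0],0.82],
  [[0,0,0],[0,0,0],0.82],
  [[0,0,0],[0,0,0],0.82],
])

```text
clock: 28.75
tool_pos: [0.5169, 0.0495, -0.0089]
orientation: [179.9, 10.1, -177.0]
force: [0.7, 0.9, 0.1]
opening: 0.0158
```

```bash
cat >> h.py <<'E'
def tip():
    o=telemetry.get_obs();T=R.from_euler("xyz",o["orientation"],degrees=True)
    print("tcp",tocut(o["tool_pos"]),"tip",tocut(o["tool_pos"]+T.apply([0,0,-.0395])),"tip front",tocut(o["tool_pos"]+T.apply([-.0095,0,-.0395])),o["force"],o["orientation"],o["clock"])
E
python3 - <<'E'
from h import *
tip()
E
```

```text
tcp [-0.1109 -0.0322 -0.0329] tip [-0.1179 -0.0322  0.0059] tip front [-0.1085 -0.0322  0.0076] [0.6758 0.871  0.1354] [ 179.9436   10.1179 -176.9862] 28.75
```

Emit:
servo_tool([
  [[0.0003,0,0.002],[0,0,0],0.82],
  [[-0.00197,0,0.00035],[0,0,0],0.82],
  [[-0.00197,0,0.00035],[0,0,0],0.82],
  [[-0.00099,0,0.00017],[0,0,0],0.82],
  [[-0.00099,0,0.00017],[0,0,0],0.82],
  [[-0.00099,0,0.00017],[0,0,0],0.82],
  [[-0.00197,0,0.00035],[0,0,0],0.82],
  [[-0.00197,0,0.00035],[0,0,0],0.82],
  [[-0.00197,0,0.00035],[0,0,0],0.82],
  [[-0.00197,0,0.00035],[0,0,0],0.82],
  [[-0.00197,0,0.00035],[0,0,0],0.82],
  [[-0.00197,0,0.00035],[0,0,0],0.82],
  [[0,0,0],[0,0,0],0.82],
])

```text
clock: 29.83
tool_pos: [0.5347, 0.0497, -0.0118]
orientation: [180.0, 10.0, -177.0]
force: [0.7, 0.0, 0.1]
opening: 0.0158
```

Run:
```python
from h import *
tip()
cv2.imwrite("pics/s19.png",optics.snapshot("scene")[:,:,::-1])
crop("pics/s19.png","pics/s19z.png",290,175,410,265,6)
```

```text
tcp [-0.0931 -0.0329 -0.0358] tip [-0.1    -0.0329  0.0031] tip front [-0.0906 -0.0329  0.0048] [0.6546 0.0194 0.1464] [ 179.9976   10.0299 -176.9814] 29.8333
```

View pics/s19z.png

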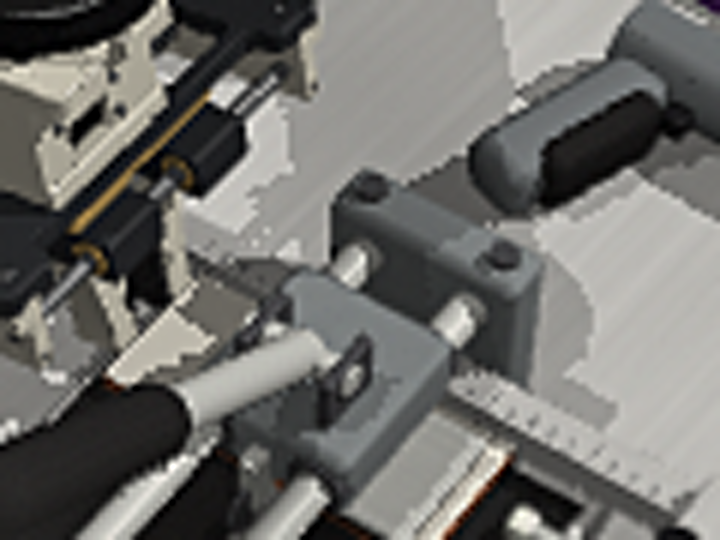

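The lead edge now shows past the foot as the red edge from (512,460) to (440,538), close to the cap at (520,515). I'll measure it.

Run:
```python
from h import *
a=lambda l:[((u+.5)/6-.5+290,(v+.5)/6-.5+175) for u,v in l]
print("lead bottom",tocut(ray("scene",a([(513,462),(446,538)]),.024)))
print("lead top",tocut(ray("scene",a([(503,450),(430,532)]),.033)))
print("cap",tocut(ray("scene",a([(512,518)]),.030)))
crop("pics/s19.png","pics/s19y.png",355,240,395,270,16)
```

```text
lead bottom [[ 0.059  -0.0028 -0.    ]
 [ 0.0577 -0.048   0.    ]]
lead top [[ 0.0559 -0.0063  0.009 ]
 [ 0.0544 -0.0549  0.009 ]]
cap [[ 0.0749 -0.0295  0.006 ]]
```

View pics/s19y.png

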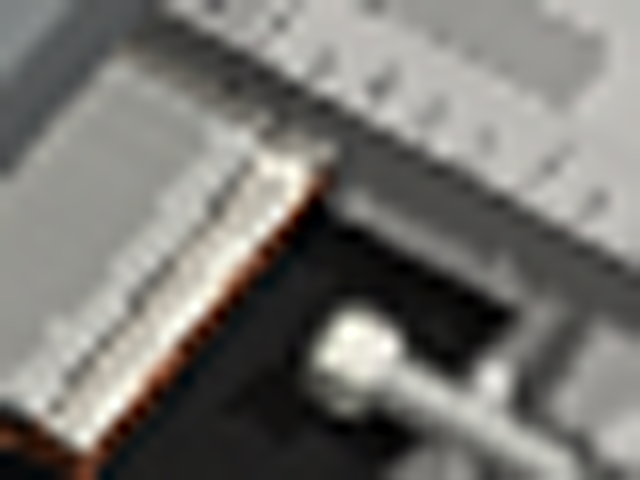

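The lead is at x ≈ 59 mm, which agrees with the tip estimate, and the cap face is at 75–77 mm. I'll advance 14 mm and then feel.

Emit:
servo_tool([
  [[-0.00099,0,0.00017],[0,0,0],0.82],
  [[-0.00197,0,0.00035],[0,0,0],0.82],
  [[-0.00197,0,0.00035],[0,0,0],0.82],
  [[-0.00197,0,0.00035],[0,0,0],0.82],
  [[-0.00197,0,0.00035],[0,0,0],0.82],
  [[-0.00197,0,0.00035],[0,0,0],0.82],
  [[-0.00197,0,0.00035],[0,0,0],0.82],
  [[-0.00099,0,0.00017],[0,0,0],0.82],
  [[0,0,0],[0,0,0],0.82],
])

```text
clock: 30.63
tool_pos: [0.5486, 0.0504, -0.0118]
orientation: [180.0, 10.0, -177.0]
force: [0.4, -0.4, -0.2]
opening: 0.0158
```

Run:
```python
from h import *
tip()
cv2.imwrite("pics/s20.png",optics.snapshot("scene")[:,:,::-1])
crop("pics/s20.png","pics/s20y.png",355,240,395,270,16)
crop("pics/s20.png","pics/s20z.png",290,175,410,265,6)
```

```text
tcp [-0.0791 -0.0329 -0.0358] tip [-0.086  -0.0329  0.0031] tip front [-0.0767 -0.0329  0.0048] [ 0.4019 -0.4336 -0.2068] [ 179.9933   10.036  -176.9853] 30.6333
```

View pics/s20y.png

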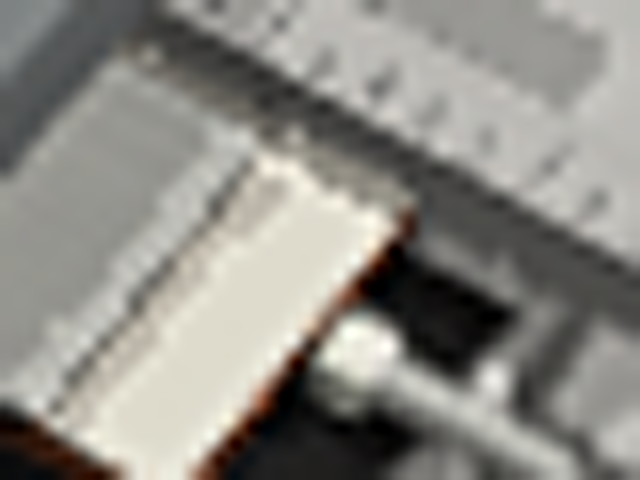

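View pics/s20z.png

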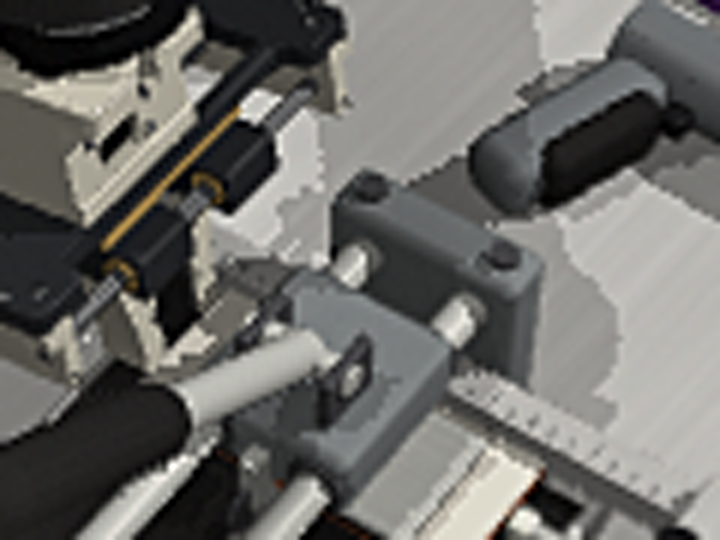

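The lead edge is about to touch the cap at (325,350), and the tile is flush along the fence. I'll feel in small steps.

Emit:
servo_tool([
  [[-0.00099,0,0.00017],[0,0,0],0.82],
  [[-0.00099,0,0.00017],[0,0,0],0.82],
  [[-0.00099,0,0.00017],[0,0,0],0.82],
  [[0,0,0],[0,0,0],0.82],
])

```text
clock: 31.02
tool_pos: [0.5514, 0.0505, -0.0118]
orientation: [-180.0, 10.0, -177.0]
force: [-1.3, 0.3, 0.5]
opening: 0.0156
```

Emit:
servo_tool([
  [[-0.00099,0,0.00017],[0,0,0],0.82],
  [[0,0,0],[0,0,0],0.82],
  [[0,0,0],[0,0,0],0.82],
])

```text
clock: 31.27
tool_pos: [0.5523, 0.0505, -0.0118]
orientation: [-180.0, 10.0, -177.0]
force: [-1.6, -0.9, 0.7]
opening: 0.0161
```

Emit:
servo_tool([
  [[-0.00099,0,0.00017],[0,0,0],0.82],
  [[0,0,0],[0,0,0],0.82],
  [[0,0,0],[0,0,0],0.82],
])

```text
clock: 31.52
tool_pos: [0.5533, 0.0506, -0.0118]
orientation: [-180.0, 10.0, -177.0]
force: [-0.9, -0.8, 1.1]
opening: 0.0156
```

Emit:
servo_tool([
  [[-0.00079,0,0.00014],[0,0,0],0.82],
  [[0,0,0],[0,0,0],0.82],
  [[0,0,0],[0,0,0],0.82],
])

```text
clock: 31.77
tool_pos: [0.5541, 0.0506, -0.0118]
orientation: [-180.0, 10.0, -177.0]
force: [-1.4, -0.8, 1.6]
opening: 0.0159
```

Emit:
servo_tool([
  [[-0.00079,0,0.00014],[0,0,0],0.82],
  [[0,0,0],[0,0,0],0.82],
  [[0,0,0],[0,0,0],0.82],
])

```text
clock: 32.02
tool_pos: [0.5549, 0.0507, -0.0118]
orientation: [180.0, 10.0, -177.0]
force: [-1.4, -1.6, 2.1]
opening: 0.0159
```

Run:
```python
from h import *
tip()
cv2.imwrite("pics/s21.png",optics.snapshot("scene")[:,:,::-1])
crop("pics/s21.png","pics/s21y.png",355,240,395,270,16)
```

```text
tcp [-0.0729 -0.033  -0.0358] tip [-0.0797 -0.033   0.0031] tip front [-0.0704 -0.033   0.0048] [-1.4236 -1.5844  2.0737] [ 180.       10.0227 -176.9821] 32.0167
```

View pics/s21y.png

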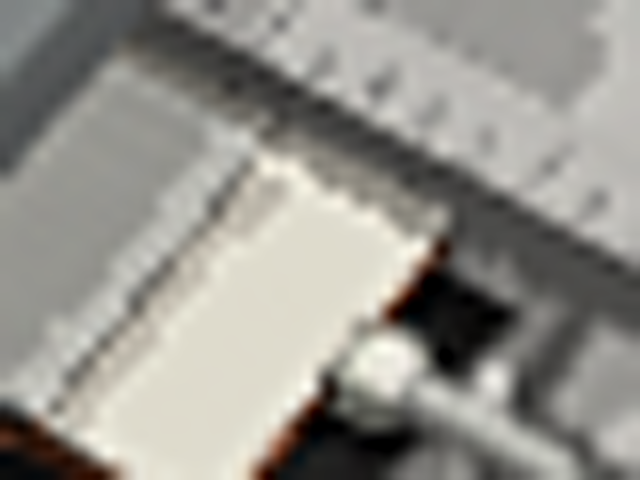

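The cap has moved right with the tile, from about (355,350) to (385,360), so it is being pressed in. I'm feeling for the hard stop.

Emit:
servo_tool([
  [[-0.0005,0,9e-05],[0,0,0],0.82],
  [[0,0,0],[0,0,0],0.82],
  [[0,0,0],[0,0,0],0.82],
])

```text
clock: 32.32
tool_pos: [0.5554, 0.0507, -0.0118]
orientation: [-180.0, 10.0, -177.0]
force: [-1.9, -0.1, 1.5]
opening: 0.0157
```

Emit:
servo_tool([
  [[-0.0005,0,9e-05],[0,0,0],0.82],
  [[0,0,0],[0,0,0],0.82],
  [[0,0,0],[0,0,0],0.82],
])

```text
clock: 32.57
tool_pos: [0.5555, 0.0506, -0.0119]
orientation: [-180.0, 10.0, -177.0]
force: [-4.7, 0.8, 3.5]
opening: 0.0157
```

Emit:
servo_tool([
  [[-0.0005,0,9e-05],[0,0,0],0.82],
  [[0,0,0],[0,0,0],0.82],
  [[0,0,0],[0,0,0],0.82],
])

```text
clock: 32.82
tool_pos: [0.5556, 0.0505, -0.0119]
orientation: [-180.0, 10.0, -177.0]
force: [-7.1, 1.9, 6.2]
opening: 0.0159
```

The hard stop is felt: position holds at 0.5556 while the force rises to 7 N. I'm backing straight off, then lifting and un-tilting to inspect.

Emit:
servo_tool([
  [[0.00099,0,-0.00017],[0,0,0],0.82],
  [[0.00099,0,-0.00017],[0,0,0],0.82],
  [[0.003,0,-0.0005],[0,0,0],0.82],
  [[0.006,0,-0.001],[0,0,0],0.82],
  [[0.015,0,-0.003],[0,0,0],0.82],
  [[0.02,0,-0.012],[0,0,0],0.82],
  [[0.025,0,-0.02],[0,0,0],0.82],
  [[0.025,0,-0.03],[0,0,0],0.82],
  [[0.02,0,-0.03],[0,0.55,0],0.82],
  [[0,0,-0.03],[0,0.56,0],0.82],
  [[0,0,0],[0,0.56,0],0.82],
  [[0,0,0],[0,0,0],0.82],
  [[0,0,0],[0,0,0],0.82],
])

```text
clock: 33.9
tool_pos: [0.4229, 0.0441, 0.0937]
orientation: [179.9, 0.1, -177.0]
force: [-1.5, 0.1, -0.7]
opening: 0.0159
```

Run:
```python
from h import *
tip()
cv2.imwrite("pics/s22.png",optics.snapshot("scene")[:,:,::-1])
cv2.imwrite("pics/t22.png",optics.snapshot("top")[:,:,::-1])
crop("pics/s22.png","pics/s22z.png",310,190,400,265,8)
crop("pics/s22.png","pics/s22y.png",355,240,395,270,16)
crop("pics/t22.png","pics/t22z.png",310,90,390,195,5)
```

```text
tcp [-0.2051 -0.0326  0.0697] tip [-0.2052 -0.0326  0.1092] tip front [-0.1957 -0.0326  0.1092] [-1.5333  0.1362 -0.7071] [ 179.9482    0.0976 -177.0393] 33.9
```

View pics/s22z.png

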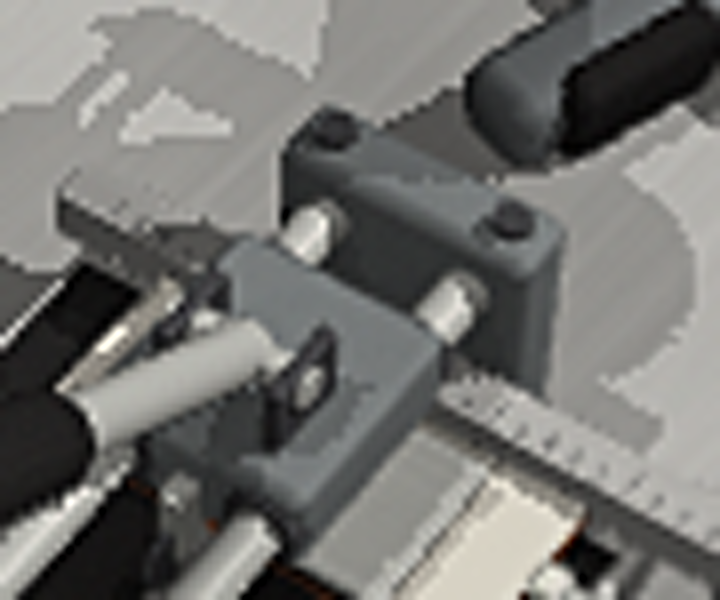

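View pics/t22z.png

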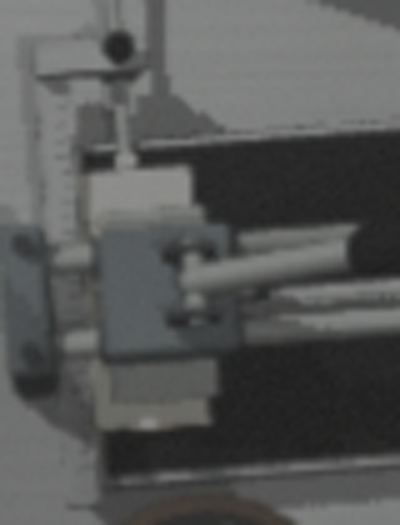

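View pics/s22y.png

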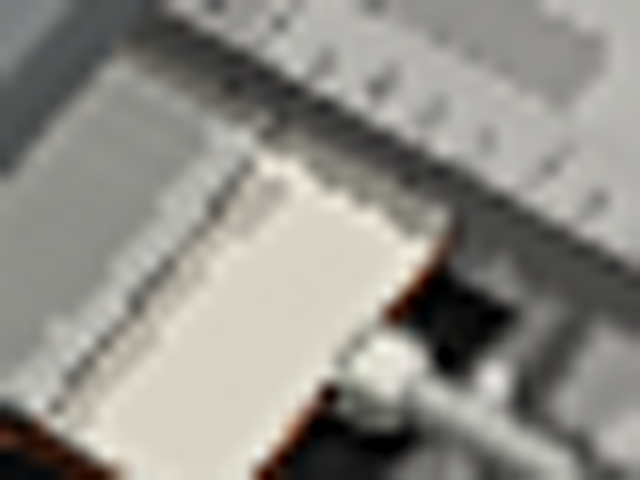

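The tile looks seated: the cap is pressed at (375,365), and the lead corner is at the fence at (445,230). To check the tail gap and squareness, I'll flip back so the wrist camera sees it.

Emit:
servo_tool([
  [[0,0,0],[0,0,-1],0.82],
  [[0,0,0],[0,0,-1],0.82],
  [[0,0,0],[0,0,-1],0.82],
  [[0,0,0],[0,0,-1],0.82],
  [[0,0,0],[0,0,-1],0.82],
  [[0,0,0],[0,0,-1],0.82],
  [[0,0,0],[0,0,-1],0.82],
  [[0,0,0],[0,0,-1],0.82],
  [[0,0,0],[0,0,-1],0.82],
  [[0,0,0],[0,0,-1],0.82],
  [[0,0,0],[0,0,-1],0.82],
  [[0,0,0],[0,0,-1],0.82],
  [[0,0,0],[0,0,-1],0.82],
  [[0,0,0],[0,0,-1],0.82],
  [[0,0,0],[0,0,-1],0.82],
])

```text
clock: 35.25
tool_pos: [0.4208, 0.0431, 0.0925]
orientation: [180.0, -0.1, -86.7]
force: [0.2, -0.9, 0.2]
opening: 0.016
```

Emit:
servo_tool([
  [[0,0,0],[0,0,-1],0.82],
  [[0,0,0],[0,0,-1],0.82],
  [[0,0,0],[0,0,-1],0.82],
  [[0,0,0],[0,0,-1],0.82],
  [[0,0,0],[0,0,-1],0.82],
  [[0,0,0],[0,0,-1],0.82],
  [[0,0,0],[0,0,-1],0.82],
  [[0,0,0],[0,0,-1],0.82],
  [[0,0,0],[0,0,-1],0.82],
  [[0,0,0],[0,0,-1],0.82],
  [[0,0,0],[0,0,-1],0.82],
  [[0,0,0],[0,0,-1],0.82],
  [[0,0,0],[0,0,-1],0.82],
  [[0,0,0],[0,0,-1],0.82],
  [[0,0,0],[0,0,-1],0.82],
  [[0.02,0,0.02],[0,0,0],0.82],
  [[0.02,0,0.02],[0,0,0],0.82],
  [[0,0,0],[0,0,0],0.82],
  [[0,0,0],[0,0,0],0.82],
])

```text
clock: 36.83
tool_pos: [0.4605, 0.0448, 0.0513]
orientation: [179.9, 0.2, 3.0]
force: [0.2, -0.3, 0.3]
opening: 0.016
```

Run:
```python
from h import *
tip()
cv2.imwrite("pics/w23.png",optics.snapshot("wrist")[:,:,::-1])
crop("pics/w23.png","pics/w23z.png",190,40,390,190,4)
```

```text
tcp [-0.1675 -0.0338  0.0273] tip [-0.1673 -0.0337  0.0668] tip front [-0.1768 -0.0337  0.0668] [ 0.1531 -0.2846  0.2997] [179.872    0.2232   2.9811] 36.8333
```

View pics/w23z.png

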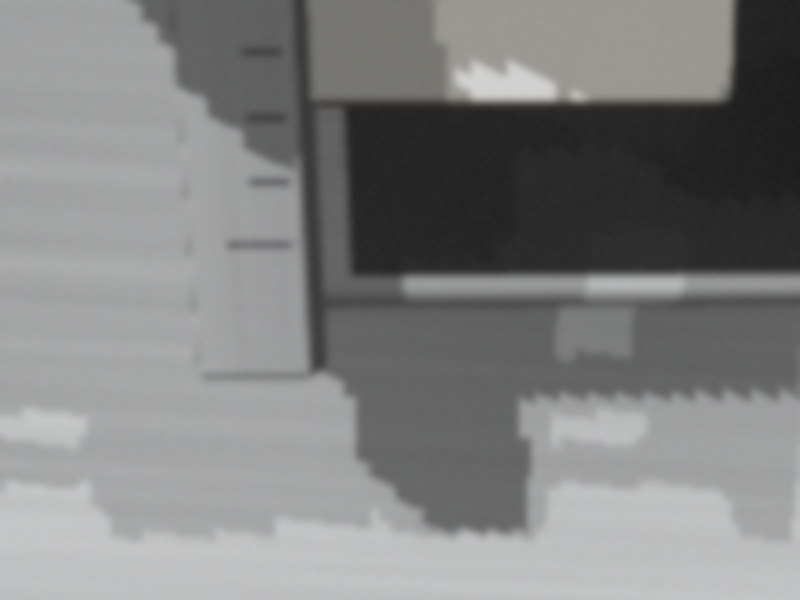

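The tail's left corner is at the fence face at crop (308,100) with no visible gap. I'll measure the tail edge against the mat and deck edge for squareness.

Run:
```python
from h import *
g=cv2.GaussianBlur(cv2.cvtColor(cv2.imread("pics/w23.png"),cv2.COLOR_BGR2GRAY),(3,3),0).astype(float)
def hedge(c0,c1,r0,r1,sgn):
    pts=[]
    for c in range(c0,c1):
        d=sgn*np.diff(g[r0:r1,c]); k=d.argmax()
        if 0<k<len(d)-1:
            den=d[k-1]-2*d[k]+d[k+1]; s=.5*(d[k-1]-d[k+1])/den if den else 0
            pts.append((c,r0+k+.5+s))
    return np.array(pts)
def vedge(r0,r1,c0,c1,sgn):
    pts=[]
    for r in range(r0,r1):
        d=sgn*np.diff(g[r,c0:c1]); k=d.argmax(); pts.append((c0+k+.5,r))
    return np.array(pts,float)
def rep(n,p,z):
    P=tocut(ray("wrist",p,z)); dx=np.ptp(P[:,0]); 
    if np.ptp(P[:,1])>dx:
        m=np.median(P[:,0]); P=P[abs(P[:,0]-m)<.003]; f=np.polyfit(P[:,1],P[:,0],1); print(n,"x",P[:,0].mean(),"yaw deg rel",-np.degrees(np.arctan(f[0])),len(P))
    else:
        m=np.median(P[:,1]); P=P[abs(P[:,1]-m)<.002]; f=np.polyfit(P[:,0],P[:,1],1); print(n,"y",P[:,1].mean(),"yaw deg rel",np.degrees(np.arctan(f[0])),len(P))
rep("tile tail",hedge(272,368,60,70,-1),.033)
rep("mat edge",hedge(285,385,104,112,1),.024)
rep("fence top",vedge(85,130,258,272,-1),.042)
rep("fence top(upper)",vedge(42,60,258,272,-1),.042)
rep("tile -y side",vedge(42,62,368,380,-1),.033)
print(g[50,255:280].round(), g[50,366:380].round())
crop("pics/w23.png","pics/w23y.png",240,40,290,78,14)
```

```text
tile tail x -0.07001449479017545 yaw deg rel -0.1641454552029909 96
mat edge x -0.09593444802545809 yaw deg rel 0.24381046402821338 100
fence top y -0.0010854488611156052 yaw deg rel 0.1894658662847401 45
fence top(upper) y -0.0009788616162466446 yaw deg rel 2.11190391351282 18
tile -y side y -0.06680964109182999 yaw deg rel -0.2056735763772329 20
[ 92.  91.  92.  92.  93.  95.  94.  89.  79.  68.  65.  75.  93. 108.
 116. 118. 118. 117. 117. 117. 117. 118. 118. 117. 118.] [151. 151. 151. 151. 150. 144. 124.  90.  57.  41.  36.  35.  35.  35.]
```

View pics/w23y.png

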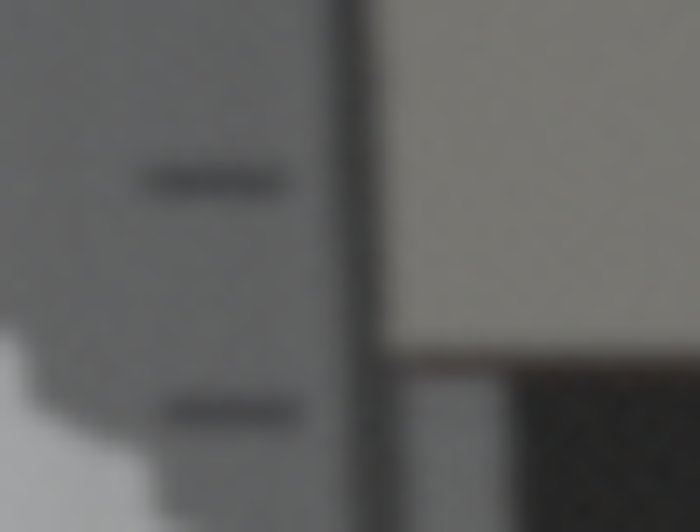

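Run:
```python
from h import *
# rows 44..60: dark-band left edge (fence top rim) & right edge (tile rim) from profile half-levels
g=cv2.GaussianBlur(cv2.cvtColor(cv2.imread("pics/w23.png"),cv2.COLOR_BGR2GRAY),(3,3),0).astype(float)
L=[];Rr=[]
for r in range(44,63):
    p=g[r,255:280]; k=p[5:18].argmin()+5
    lv=(np.median(p[:5])+p[k])/2; rv=(np.median(p[18:])+p[k])/2
    i=np.where(p[:k]>lv)[0][-1]; L.append((255+i+(p[i]-lv)/(p[i]-p[i+1]),r))
    j=k+np.where(p[k:]>rv)[0][0]; Rr.append((255+j-1+(rv-p[j-1])/(p[j]-p[j-1]),r))
F=tocut(ray("wrist",L,.042)); T=tocut(ray("wrist",Rr,.033))
print("fence y",F[:,1].mean(),F[0],F[-1],"tile +y edge",T[:,1].mean(),T[0],T[-1],"gap",(F[:,1]-T[:,1]).mean())
```

```text
fence y -0.0009738124717290985 [-0.0597 -0.0009  0.018 ] [-0.0694 -0.0009  0.018 ] tile +y edge -0.0019263449702889115 [-0.0582 -0.002   0.009 ] [-0.0684 -0.0019  0.009 ] gap 0.0009525324985598129
```

The tail gap is about 1 mm. I'll check the lead corner's gap in the scene view the same way.

Run:
```python
from h import *
cv2.imwrite("pics/s24.png",optics.snapshot("scene")[:,:,::-1])
crop("pics/s24.png","pics/s24y.png",368,246,396,267,28)
# predicted pixel (in crop) of fence face bottom/top lines and tile corner for gaps, using cutter frame
s=lambda P:((proj("scene",P)-[368,246]+.5)*28-.5).round().tolist()
print("fence top rim",s([cut(x,0,.018) for x in (.06,.08,.1)]),"bottom",s([cut(x,0,0) for x in (.08,.09,.1,.11)]))
for gp in (0,.001,.002): print(gp,"corner top/bot",s([cut(.08,-gp,.009),cut(.08,-gp,0)]),"@.07",s([cut(.07,-gp,.009)]))
```

```text
fence top rim [[256.0, 20.0], [466.0, 134.0], [678.0, 250.0]] bottom [[447.0, 267.0], [551.0, 325.0], [656.0, 383.0], [762.0, 441.0]]
0 corner top/bot [[456.0, 201.0], [447.0, 267.0]] @.07 [[352.0, 144.0]]
0.001 corner top/bot [[450.0, 209.0], [440.0, 275.0]] @.07 [[345.0, 152.0]]
0.002 corner top/bot [[443.0, 217.0], [434.0, 283.0]] @.07 [[339.0, 160.0]]
```

View pics/s24y.png

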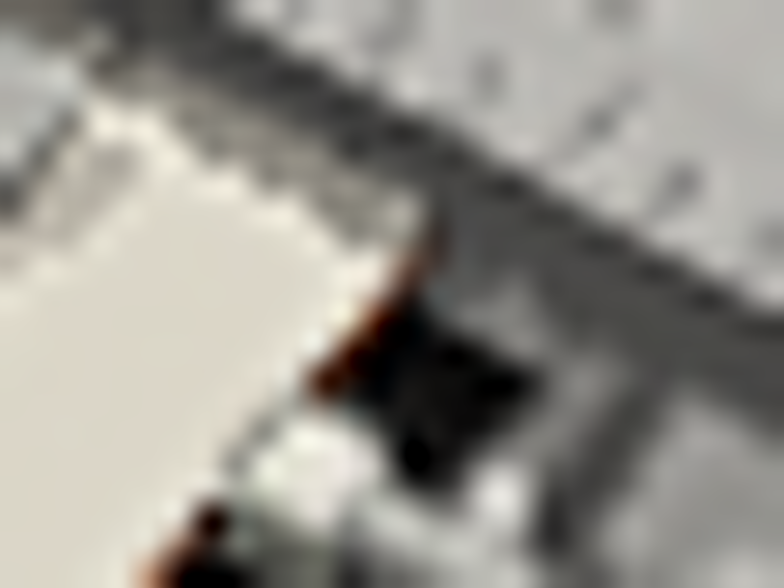

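The lead gap estimate is about 1.5 mm and the tail about 1 mm. That is inside tolerance but not by much, so I'll go high over the carriage for a better view of the lead end.

Emit:
servo_tool([
  [[0,0,-0.03],[0,0,0],1],
  [[0,0,-0.04],[0,0,0],1],
  [[0,0,-0.04],[0,0,0],1],
  [[0.02,0,-0.02],[0,0,0],1],
  [[0.03,-0.0005,0],[0,0,0],1],
  [[0.035,-0.0005,0],[0,0,0],1],
  [[0.035,-0.0005,0],[0,0,0],1],
  [[0.035,-0.0005,0],[0,0,0],1],
  [[0.035,0,0],[0,0,0],1],
  [[0.025,0,0],[0,0,0],1],
  [[0,0,0],[0,0,0],1],
  [[0,0,0],[0,0,0],1],
])

```text
clock: 37.93
tool_pos: [0.6764, 0.0591, 0.1828]
orientation: [180.0, 0.0, 3.0]
force: [-0.1, -0.8, 0.4]
opening: 0.0003
```

Run:
```python
from h import *
tip()
cv2.imwrite("pics/w25.png",optics.snapshot("wrist")[:,:,::-1])
print(proj("wrist",[cut(.08,0,.009),cut(.08,-.065,.009),cut(.055,0,.009)]))
```

```text
tcp [ 0.0489 -0.0311  0.1588] tip [ 0.0489 -0.0311  0.1983] tip front [ 0.0394 -0.0311  0.1983] [-0.0601 -0.817   0.3705] [179.9853   0.048    2.9886] 37.9333
[[289.6394 145.7557]
 [350.5814 145.7663]
 [290.206  168.8711]]
```

View pics/w25.png

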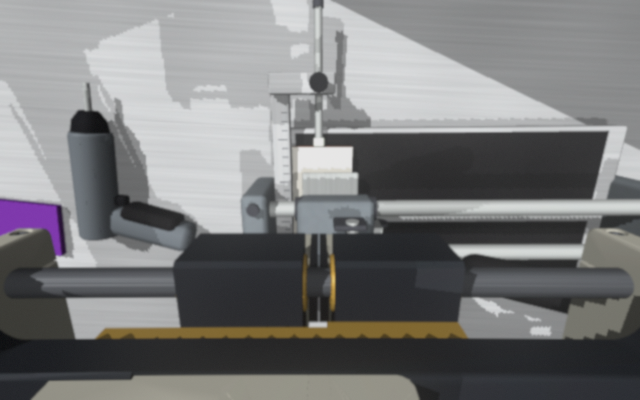

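The wrist view from above shows the tile's lead end at columns 297–353, row 147, touching the cap at (319,142). I'll do a sub-pixel gap measurement.

Run:
```python
from h import *
g=cv2.cvtColor(cv2.imread("pics/w25.png"),cv2.COLOR_BGR2GRAY).astype(float)
for r in (150,155,160,166): print(r,g[r,286:302].astype(int),g[r,346:358].astype(int))
print(g[138:154,330].astype(int))
crop("pics/w25.png","pics/w25z.png",265,70,365,145+35,7)
```

```text
150 [213 212 204 178 133 122 150 169 174 174 176 186 206 223 230 230] [229 230 230 229 228 215 169 109  64  57  59  60]
155 [209 207 205 183 140 123 147 167 174 176 180 200 222 229 230 231] [229 229 230 229 227 212 163 102  63  56  57  60]
160 [218 216 210 189 143 116 138 163 173 175 182 200 222 229 231 231] [230 230 230 230 226 201 140  78  57  52  54  55]
166 [196 195 196 187 151 116 129 160 173 175 182 200 222 229 230 231] [227 227 228 228 225 200 135  73  55  53  55  54]
[ 64  65  64  64  62  62  64  81 135 194 223 229 230 230 230 230]
```

View pics/w25z.png

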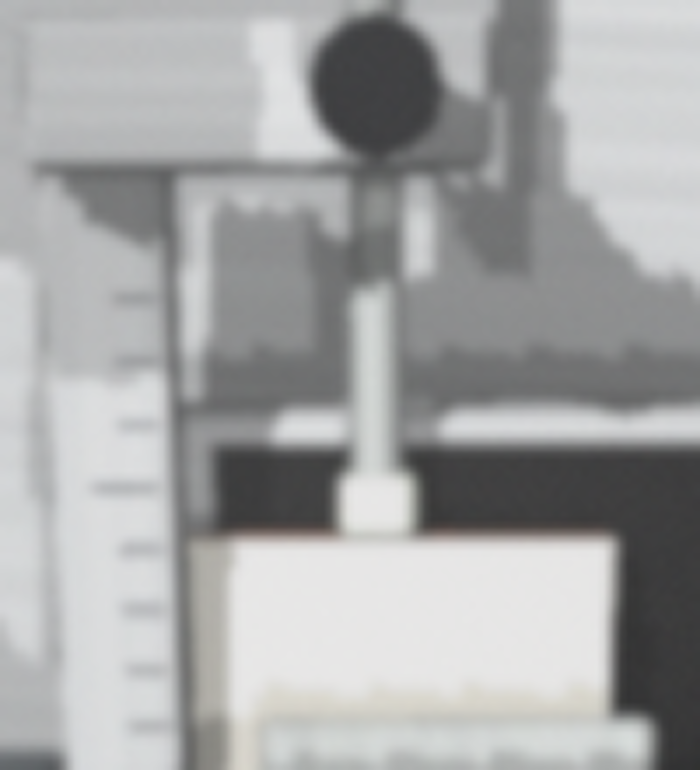

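Run:
```python
from h import *
for r,f,t,q in ((150,289.3,291.9,352.4),(155,289.5,292.0,352.3),(160,289.55,292.35,351.9),(166,289.95,292.6,351.8)):
    F=tocut(ray("wrist",[(f,r)],.042))[0];T=tocut(ray("wrist",[(t,r),(q,r)],.033))
    print(r,"fence",F[1],"tile",T[:,1],"x",T[0,0],"gap",F[1]-T[0,1],"width-based gap",F[1]-T[1,1]-.065)
print("lead x",tocut(ray("wrist",[(330,146.3)],.033)))
```

```text
150 fence -0.0003437273384705676 tile [-0.0023 -0.0671] x 0.07548591837649948 gap 0.0019647531907347193 width-based gap 0.001726737887257232
155 fence -0.0004226383048322974 tile [-0.0023 -0.0671] x 0.07012361796995674 gap 0.0018713263985833447 width-based gap 0.0016973706521052345
160 fence -0.00034465925994917946 tile [-0.0025 -0.0668] x 0.06471475056628262 gap 0.002204831328979508 width-based gap 0.0015013636778365563
166 fence -0.0006099901310293198 tile [-0.0027 -0.0669] x 0.05816163684705723 gap 0.0020647924527594677 width-based gap 0.001315921607290771
lead x [[ 0.0794 -0.0431  0.009 ]]
```

The lead gap is about 1.7 mm and the tail about 0.9 mm. That puts the tile centre at y ≈ −33.8 mm (limit −34.5) and the yaw error at about 0.006 rad (limit 0.02). The hard stop was felt and the cap is visibly compressed. It is all within tolerance, and another nudge next to the lever would add more risk than it removes. One last look for bystanders and stability, then I'll hand in.

Run:
```python
from h import *
a=cv2.imread("pics/scene0.png"); b=optics.snapshot("scene")[:,:,::-1].copy()
cv2.imwrite("pics/s26.png",b)
def red(im):
    h=cv2.cvtColor(im,cv2.COLOR_BGR2HSV); m=((h[...,0]<8)|(h[...,0]>172))&(h[...,1]>170)&(h[...,2]>90); m[:220]=0; m[270:]=0; m[:,:200]=0; m[:,275:]=0
    return np.argwhere(m).mean(0)
print("gauge px",red(a),red(b))
for n,(y0,y1,x0,x1) in {"punch":(260,290,145,215),"driver":(170,218,400,455)}.items(): print(n,np.abs(a[y0:y1,x0:x1].astype(int)-b[y0:y1,x0:x1]).mean())
s=cv2.imread("pics/s24.png"); print("tile end",np.abs(s[246:267,368:396].astype(int)-b[246:267,368:396]).mean())
```

```text
gauge px [243.7566 238.6821] [243.4609 239.0221]
punch 32.867619047619044
driver 13.732828282828283
tile end 3.9614512471655328
```

View pics/s26.png

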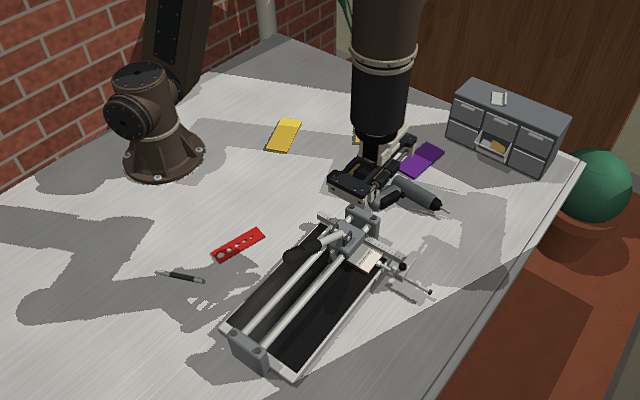

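The gauge (239,243), punch (180,276) and screwdriver (412,193) are all where they started; the pixel differences are only moving shadows. The arm is clear, so I'm handing in.

```bash
python3 -c "
from plant import ctrl
print(ctrl.close_job())"
```

```text
the job is handed in; nothing more can be done
None
```

I loaded the tile and handed the job in at about 38 s; no verdict was reported. It lies flat under the breaker foot, released, against the fence and the stop rod.

I set the tile on the deck under the foot, pushed it sideways until I felt the fence (about 6 N), then pushed its tail in until I felt the stop go hard (about 7 N).

**Last checks**
- **Stop:** the leading end is at about +79.5 mm, and after I backed off the cap still looked pressed in. The amount was not measured directly; the hard stop felt implies nearly the full 4 mm.
- **Fence gap:** about 0.9 mm at the tail, but 1.3–2.2 mm at the leading end depending on the method. The tile's centre is therefore at about y −33.8 mm, inside the −34.5 mm limit by only about 0.7 mm. I did not nudge it again, because the only reachable edge is beside the lever.
- **Squareness:** about 0.006 rad off, against a limit of 0.02.
- **Bystanders:** gauge, punch and screwdriver look unmoved. The pixel differences over the punch and screwdriver look like shadow only.

**What disagreed:** the real fingertips were about 39.5 mm short of the reported tool point. My first two grasps closed above the tile without touching it, and I found the true tip height by feel.

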